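Clip up the tools and pack the spice tins after grinding

TASK

Tidy the counter after grinding: press each hand tool that lies there fully home by its handle into a pair of spring clips of its own on the clip board, and stand every spice tin upright and in line in the tin rack against its end wall, drawing the sliding end stop back first if there is too little room. Then push the stop up until the tins stand snug, with no gaps between wall, tins and stop. Leave the tumbler, bowl, canister, jar and water pot where they are.

Things in the scene. Friction and masses are not known exactly. Their poses are not given: they have to be found in the camera images.
- turner: Kitchen turner with pale wooden handle and flat square steel blade, about 190 mm long, 70 to 150 g, lying flat; may be absent. Round handle 130 mm long, 22 mm thick. Origin: on the handle's axis at mid handle (11 mm above the counter when flat); x along the handle to the head, z up. The head spans 67 to 125 mm along x, is at most 54 mm wide, and reaches 11 mm below to 13 mm above the axis.
- skimmer: Skimmer with black handle and flat round steel disc, about 190 mm long, 70 to 150 g, lying flat; may be absent. Round handle 130 mm long, 22 mm thick. Origin: on the handle's axis at mid handle (11 mm above the counter when flat); x along the handle to the head, z up. The head spans 67 to 125 mm along x, is at most 54 mm wide, and reaches 11 mm below to 13 mm above the axis.
- scoop: Flour scoop with orange handle and white open scoop, about 190 mm long, 70 to 150 g, lying flat; may be absent. Round handle 130 mm long, 22 mm thick. Origin: on the handle's axis at mid handle (11 mm above the counter when flat); x along the handle to the head, z up. The head spans 67 to 125 mm along x, is at most 54 mm wide, and reaches 11 mm below to 13 mm above the axis.
- clipboard: Teak clip board fixed flat on the counter, 130 (x) by 210 (y) by 18 mm thick, with 3 clip places along y, 75 mm apart. Each is a pair of clips at x = -45 and +45 mm (each 14 mm long in x) that together hold one 22 mm handle lying along x. Between the clips of a pair nothing rises above the 18 mm board. Origin: centre of the underside; z up.
- clip0 (a point): Clip place at y = -75 mm of the board: the point midway between its two clips where the axis of a fully seated handle's middle lies, 45 mm above the counter; axes as the board's. A tool's head may point to either end. Any tool fits any place.
- clip1 (a point): Middle clip place (y = 0 of the board), as clip0. Each clip is a fixed saddle with two sprung steel jaws opening upwards: flared tips 66 mm above the counter and about 34 mm apart, and a 16 mm throat 53 mm above the counter.
- clip2 (a point): Clip place at y = +75 mm of the board, as clip0. A handle held over the flares and pushed straight down (about 8 to 12 N for the pair) forces the jaws apart, drops onto the saddles and is held down by the jaws.
- rack: Teak tin rack fixed on the counter: base 104 (x) by 280 mm (y, -148 to +132), 14 mm thick. End wall at +y, 104 mm wide, up to 104 mm above the counter. Steel guide rods along y at x = -43 and +43 mm, 8 mm thick, up to 25 mm above the counter; floor clear for 78 mm between. Tins stand on the base, 60 mm side across (x), 40 mm along y. Origin: centre of the underside; z up.
- wall_face (a point): Point on the inner face of the rack's end wall (118 mm from the rack's origin along +y), at the rack's floor level (14 mm above the counter), in the middle of its width; axes as the rack's, so the bay lies towards -y.
- stop_face (a point): Point on the sliding end stop's face that looks at the wall, at the rack's floor level, mid width; axes as the rack's. The stop is an aluminium plate 66 mm wide (x), 10 mm thick (behind this face, to -y), up to 106 mm above the counter, on a foot that reaches 40 mm behind the face and 26 mm above the counter.
- stop (a joint): Sliding end stop: the clear gap between the faces of wall and stop, in m, 0 to 0.20. It starts between 0.06 and 0.17, with the bay empty. It slides along the rack's y with about 2 N of friction and stays where it is left; the plate can be pinched from above or pushed.
- tin_red: Closed red spice tin with a bare steel lid, a box 60 mm wide (x) by 40 mm thick (y) by 100 mm high (z), 140 to 280 g, starting upright on the counter. Origin: centre of its underside. May be absent.
- tin_yellow: Closed yellow spice tin with a bare steel lid, a box 60 mm wide (x) by 40 mm thick (y) by 100 mm high (z), 140 to 280 g, starting upright on the counter. Origin: centre of its underside. May be absent.
- tin_green: Closed green spice tin with a bare steel lid, a box 60 mm wide (x) by 40 mm thick (y) by 100 mm high (z), 140 to 280 g, starting upright on the counter. Origin: centre of its underside. May be absent.
- tin_blue: Closed blue spice tin with a bare steel lid, a box 60 mm wide (x) by 40 mm thick (y) by 100 mm high (z), 140 to 280 g, starting upright on the counter. Origin: centre of its underside. May be absent.
- tumbler: Steel tumbler, 68 mm across, 90 mm high, standing among the tins. Bystander. Origin: centre of its underside.
- bowl: White ceramic bowl, 120 mm across, 55 mm high, at the far side. Bystander. Origin: centre of its underside.
- canister: Closed aluminium canister, 90 mm across, 110 mm high, at the left side. Bystander. Origin: centre of its underside.
- pickle_jar: Amber glass pickle jar with a red lid, 76 mm across, 110 mm high, at the far side. Bystander. Origin: centre of its underside.
- water_pot: Small brass water pot, 92 mm across, 90 mm high, at the far side. Bystander. Origin: centre of its underside.
There are look-alikes about, which are no part of the job. What is shaped like the tin_yellow but black or pink is not meant.

How it is judged:
By the outcome, as a careful person would: the job done as asked, in the order asked, and still so for the second after the job is handed in, with the robot touching nothing.
Of tin_red, tin_yellow, tin_green, tin_blue only 3 to 4 are there at a start; the rules pass over those that are not, and their reading is None.
Of turner, skimmer, scoop only 2 to 3 are there at a start; the rules pass over those that are not, and their reading is None.
At some moment in a run one of turner, skimmer, scoop may be knocked a few centimetres aside while the robot is not near it.
It also fails if it takes over 210 s, if anything falls off the work surface, if the arm or the gripper's body presses on something with over 40 N, if the wrist force passes 120 N, or if a joint passes its speed limit or range.

ROBOT

A 6-joint arm with a two-finger parallel gripper is mounted at the origin on the work surface. World frame = base frame: x ahead of the robot, y to its left, z up, the work surface at z = 0. Lengths are in mm, angles in degrees, forces in N, time in s.
With the tool pointing down it reaches from about 350 to 725 mm from the base axis. Payload 6 kg.
Tool frame: the origin (TCP) lies midway between the tips of the shut fingers; the grasp point (between the pads) lies arm.tcp_to_grasp behind it (arm.tcp_to_grasp is the distance from the TCP to the grasp point, in mm); y points along the fingers, z is the direction in which the jaws open and shut, and the axes are right-handed (so a half turn about y gives the same grasp; the last joint's range is limited). The gripper opens to 85 mm and grips with 20 to 120 N. Pads are 22 mm wide; open, the fingers measure 114 mm over their backs; the gripper's body (76 mm by 85 mm) begins 54 mm behind the grasp point. The pads swing forward as they close: fully open they stand 13 mm farther back than shut.
Start: joints at [87.76, 2.303, 4.859, 0, -92.561, -19.12], TCP at [218.507, 558.77, 195.061] pointing down, gripper open.
Joint ranges: [-146.85, 146.85], [-73.84, 115.35], [-62.03, 85.46], [-188.31, 113.3], [-161.28, -10.13], [-171.36, 171.36]. Speed limits (degrees/s): [147.25, 147.25, 172.46, 180, 180, 180].

INTERFACE

Orientations are given as [roll, pitch, yaw] about the fixed x, y, z axes, in that order (R = Rz(yaw) Ry(pitch) Rx(roll)).
In Python, from bench import status, vision, workorder, nets, arm gives the robot as it stands. The module is installed in compiled form; this text tells all that it offers.
- The arm moves only by the tool move_arm, never from a script. Its argument "series" is one flat list of numbers, 4 for each row, row after row: the shift along the tool's x, y, z in m, then the turn about the tool's y in degrees. A call has 1 to 5 rows; each row is the pose to reach, as a shift and turn from the pose commanded when the call began, along the tool's axes at that moment; what a row does not reach only later rows make up. A row lasts 1/12 s, in which the tool goes at most 41.7 mm and 7.16 degrees, less where a joint would pass 70% of its speed; a pose out of reach is approached as far as the arm can. A call with a gripper value outside its range is refused whole. "grip" is the closure, from 0 (fully open) to 1 (shut), set as the call begins (left out, the last holds). The fingers move at their own pace and stop on an object; the grip force is fixed at half the most. Time passes only in rows, so rows that repeat a pose let the fingers close. It gives the time, the measured TCP pose, the force and the opening at its end, in the units of the state.
- status.observe(): the state, without advancing time (a new reading comes with each control period).
- vision.capture(name): name is "scene" or "top" or "wrist"; returns (picture, depth): 400x640x3 uint8, red, green, blue; 400x640 float32, mm along the optical axis (not along the pixel's ray), 0 where there is no reading.
- vision.camera_model(name): a dict with "vfov" (degrees; the focal length in pixels is half the picture's height over the tangent of half this angle, whatever the lens; pixels are square), "cx", "cy" (the principal point, pixels), "position" and "attitude" of the camera in the world. Camera axes: x right, y up, looking along -z (the intrinsics and any distortion apply to the point x, -y, -z); pixel columns grow to the right and rows downward; lengths in mm; the calibration is good to about 2 mm. A picture is of the moment at which its call begins: read the wrist's pose just before it. camera_model takes no time and is no camera call; for the wrist camera it gives the pose at the moment of the call.
- workorder.close_job(): hands the job in, once; it reports no verdict.
Trained networks look in the newest picture that a camera, given by its name, has taken for a name from the list of things; names that differ only in an ending like _2 or _b are one class to them, and where a whole thing is asked for, a point or a joint stands for the part that bears it (a point fixed in the world has none). Each returns a list of dicts, best first, with "score" (0 to 1); they miss things now and then, are a little off and sometimes report something else, mostly with a low value. They report only what shows in the picture. A call takes as long as a camera call. They do not tell look-alikes from the thing itself.
- nets.trace(camera, target): "pixels" (400x640 bool, what is visible of it) and "position" ([column, row] in pixels, amid what is visible of it).
The state is a dict: "clock": time; "joint_positions": joint angles; "joint_vel": joint speeds; "joint_torque": joint torques, N m; "tool_pos": TCP position; "orientation": TCP orientation; "contact_force": force on the tool from outside, world axes, zero at the start; "torque": the same for the moment, N m; "grip_width": finger opening in mm.
Only numpy, scipy, OpenCV 4.12 (cv2) and the standard library are available. Lean on these libraries where they do the work, as an engineer would, in place of code of your own. Each camera call takes 0.05 s, during which the arm holds its last target.

## Working session

There is one attempt and no reset: what is moved stays moved. The work goes in short steps, Python scripts to look and compute and a tool call to move; the robot and the scene stay as the last step left them, time stands still between calls to the robot, and variables do not carry over. Pictures are saved under pics/ and viewed, and the job is handed in when it is done.

Besides the shell and the picture viewer there is one more tool, called as name(argument=value, ...) on one line, values as JSON. move_arm: Moves the arm, as the interface text tells. Its arguments: {"type":"object","properties":{"series":{"type":"array","items":{"type":"number"}},"grip":{"type":"number"}},"required":["series"]}

```bash
ls; mkdir -p pics; python3 - <<'E'
from bench import status, vision, workorder, nets, arm
import cv2
print(status.observe()); print(arm.tcp_to_grasp)
for n in("scene","top","wrist"):
    p,d=vision.capture(n); cv2.imwrite(f"pics/{n}0.png",p[:,:,::-1]); print(n,vision.camera_model(n), (d>0).mean())
E
```

```text
pics
{'clock': 0.0, 'joint_positions': array([ 8.77598763e+01,  2.33780463e+00,  4.80364870e+00, -2.68799702e-02,
       -9.25591063e+01, -1.91192925e+01]), 'joint_vel': array([ 0.07207698,  0.03735944,  0.0775179 , -0.07349843, -0.00082291,
       -0.08988157]), 'joint_torque': array([ 8.08218260e-05, -3.68197703e+01,  3.47414017e+01,  6.93208113e+00,
       -5.35705811e-03,  9.21374891e-06]), 'tool_pos': array([218.31677329, 558.47564057, 194.09894124]), 'orientation': array([-8.99030865e+01,  5.17293020e-03,  1.58641767e+02]), 'contact_force': array([ 0.03957555,  0.53624392, -0.10991208]), 'torque': array([ 0.00235355, -0.01456679, -0.00087831]), 'grip_width': 85.3775522131079}
18.700000000000003
scene {'vfov': 55.66727956035945, 'cx': 318.61485523356225, 'cy': 203.58980546598042, 'position': array([1086.40050801, -641.99962251, 1043.7656991 ]), 'attitude': array([42.53087068, -0.94126209, 33.01863213])} 0.99608984375
top {'vfov': 43.495790849164536, 'cx': 315.07241696363883, 'cy': 208.4502596600421, 'position': array([ 419.65899265,   76.2265332 , 1458.40531457]), 'attitude': array([  8.46162846,   0.4737022 , -91.45452596])} 0.996109375
wrist {'vfov': 60.9543327907409, 'cx': 316.5146057313994, 'cy': 201.05148170948277, 'position': array([297.92562279, 528.94099347, 373.91707147]), 'attitude': array([-1.90082739e+01, -8.55531809e-02, -1.11399369e+02])} 0.996
```

View pics/top0.png

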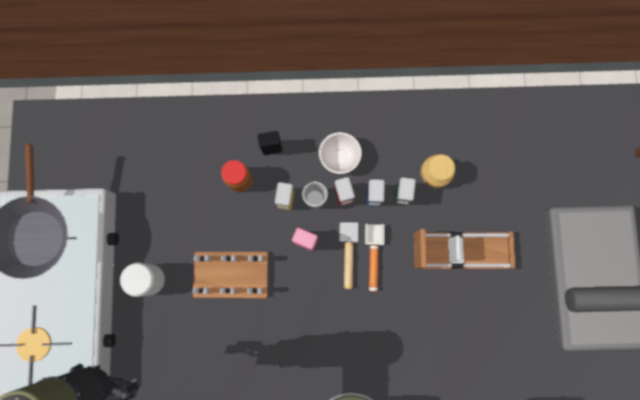

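View pics/scene0.png

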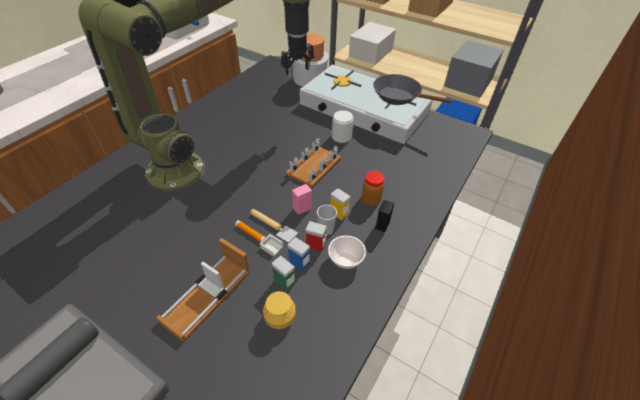

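View pics/wrist0.png

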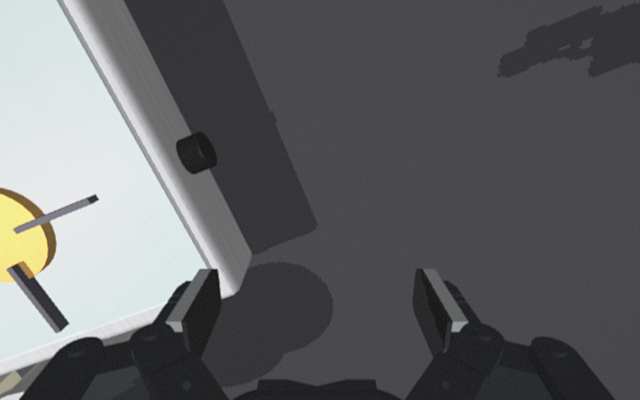

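```bash
cat > h.py <<'E'
from bench import status, vision, workorder, nets, arm
import numpy as np, cv2
from scipy.spatial.transform import Rotation as Ro
def cam(n):
    m=vision.camera_model(n); f=200/np.tan(np.radians(m['vfov']/2))
    return m,f,Ro.from_euler('xyz',m['attitude'],degrees=True).as_matrix()
def cloud(n,d,M=None):
    m,f,R=M or cam(n)
    v,u=np.mgrid[0:400,0:640]
    X=(u-m['cx'])*d/f; Y=-(v-m['cy'])*d/f
    P=np.stack([X,Y,-d],-1)@R.T+m['position']
    P[d<=0]=np.nan
    return P
def proj(n,p,M=None):
    m,f,R=M or cam(n)
    q=(np.asarray(p,float)-m['position'])@R
    return np.stack([m['cx']+f*q[...,0]/-q[...,2], m['cy']-f*q[...,1]/-q[...,2]],-1)
def st():
    s=status.observe(); print('t%.2f'%s['clock'],'tcp',np.round(s['tool_pos'],1),'yaw',np.round(s['orientation'],2),'F',np.round(s['contact_force'],1),'w',round(s['grip_width'],1),'j',np.round(s['joint_positions'],0))
    return s
def go(x,y,z,yaw):
    "print tool shift to reach target from measured pose"
    s=st(); w=s['orientation'][2]; a=np.radians(w)
    d=np.array([x,y,z])-s['tool_pos']
    print('shift m: x %.4f y %.4f z %.4f turn %.2f'%(( d[0]*np.cos(a)+d[1]*np.sin(a))/1e3, -d[2]/1e3, (-d[0]*np.sin(a)+d[1]*np.cos(a))/1e3, (w-yaw+180)%360-180))
E
python3 - <<'E'
from h import *
for n in("top","scene"):
    p,d=vision.capture(n); P=cloud(n,d); np.save(f'{n}.npy',P)
    hsv=cv2.cvtColor(p,cv2.COLOR_RGB2HSV)
    for t in ['turner','skimmer','scoop','clipboard','rack','stop','tin_red','tin_yellow','tin_green','tin_blue','tumbler','bowl','canister','pickle_jar','water_pot']:
        for r in nets.trace(n,t)[:2]:
            q=P[r['pixels']]; q=q[np.isfinite(q[:,0])]
            if len(q)==0: continue
            zt=np.percentile(q[:,2],97); s=q[q[:,2]>zt-6]
            box=cv2.minAreaRect(s[:,:2].astype(np.float32))
            print(n,t,round(r['score'],2),np.round(r['position']),len(q),'ztop',round(zt,1),'med',np.round(np.median(q,0),0),'rect',np.round(box[0],1),np.round(box[1],0),round(box[2],1))
E
```

```text
top turner 0.77 [348. 247.] 675 ztop 25.6 med [525. -10.  13.] rect [467.4  -8.3] [ 20. 128.] 87.8
top skimmer 0.57 [372. 245.] 707 ztop 27.0 med [526. -82.  16.] rect [489.4 -82.3] [ 49. 187.] 86.9
top scoop 0.6 [371. 244.] 665 ztop 27.0 med [527. -83.  16.] rect [488.1 -82.3] [ 49. 178.] 86.9
top scoop 0.57 [317. 195.] 480 ztop 93.3 med [674.  82.  32.] rect [665.5  82.9] [64. 66.] 88.4
top clipboard 0.74 [230. 275.] 3350 ztop 64.8 med [450. 327.  19.] rect [451.1 328.7] [185. 104.] 88.5
top rack 0.98 [468. 249.] 3651 ztop 105.7 med [ 502. -341.   18.] rect [ 504.2 -252.4] [107. 100.] 89.2
top stop 0.56 [457. 250.] 496 ztop 108.9 med [ 502. -301.   36.] rect [ 503.5 -299.5] [11. 65.] 87.6
top tin_red 0.6 [342. 192.] 390 ztop 105.0 med [670.   1.  99.] rect [ 6.747e+02 -3.000e-01] [58. 38.] 14.2
top tin_yellow 0.69 [283. 196.] 396 ztop 105.2 med [660. 167.  99.] rect [665.4 167.8] [38. 58.] 80.4
top tin_yellow 0.61 [306. 236.] 381 ztop 105.5 med [539. 112.  99.] rect [541.6 113. ] [57. 39.] 64.8
top tin_green 0.76 [407. 190.] 458 ztop 105.1 med [ 665. -167.   99.] rect [ 670.4 -171.
[... 2196 characters left out ...]
4. 167.] 1287 ztop 61.4 med [453. 318.  20.] rect [453.2 326.6] [183. 104.] 88.8
scene bowl 0.94 [346. 252.] 957 ztop 56.8 med [782.  25.  28.] rect [788.9   7.7] [117. 115.] 71.1
scene canister 0.63 [345. 128.] 588 ztop 113.7 med [455. 539.  83.] rect [443.6 565.7] [77. 79.] 31.2
scene canister 0.38 [316. 164.] 1390 ztop 61.5 med [455. 315.  20.] rect [460. 280.] [124. 290.] 7.5
scene pickle_jar 0.66 [373. 187.] 604 ztop 113.2 med [737. 280.  81.] rect [729. 303.] [65. 61.] 55.9
scene pickle_jar 0.23 [284. 272.] 610 ztop 103.1 med [ 680. -182.   77.] rect [ 671.2 -171.9] [41. 60.] 80.9
scene water_pot 0.55 [280. 308.] 971 ztop 93.4 med [ 742. -284.   71.] rect [ 732.2 -273.1] [66. 69.] 36.6
```

```bash
python3 - <<'E'
from h import *
def info(name,s):
    s=s[:,:2].astype(np.float32); r=cv2.minAreaRect(s); b=cv2.boxPoints(r)
    e=[b[1]-b[0],b[2]-b[1]]; e=max(e,key=np.linalg.norm)
    print(name,'c',np.round(r[0],1),'size',np.round(sorted(r[1]),1),'long-axis deg',round(np.degrees(np.arctan2(e[1],e[0]))%180,2),'pca',end=' ')
    u,sv,vt=np.linalg.svd(s-s.mean(0),full_matrices=False); print(round(np.degrees(np.arctan2(vt[0,1],vt[0,0]))%180,2), 'mean',np.round(s.mean(0),1))
for n in("top","scene"):
    P=np.load(n+'.npy').reshape(-1,3); P=P[np.isfinite(P[:,0])]
    print(n,'table z',np.median(P[(P[:,0]>300)&(P[:,0]<400)&(abs(P[:,1])<150),2]))
    def sel(x0,x1,y0,y1,z0,z1): return P[(P[:,0]>x0)&(P[:,0]<x1)&(P[:,1]>y0)&(P[:,1]<y1)&(P[:,2]>z0)&(P[:,2]<z1)]
    info('board',sel(350,560,200,460,14,26))
    info('clips',sel(350,560,200,460,48,75))
    for yc in(254,329,404):
      for xc in(405,495):
        q=sel(xc-25,xc+35,yc-25,yc+25,48,75)
        if len(q): print('clip',np.round((q.min(0)+q.max(0))/2,1),len(q),np.round(q.max(0)-q.min(0),0))
    info('rackbase',sel(430,580,-480,-220,12,22))
    info('wall',sel(430,580,-275,-215,90,120)); info('stop',sel(430,580,-330,-280,95,120))
    info('turner h',sel(390,529,-40,25,14,40)); info('scoop h',sel(390,524,-110,-50,14,40))
    info('turner all',sel(390,609,-45,25,8,40));
    for nm,x,y in(('r',674,-2),('y',666,168),('g',671,-172),('b',669,-89)): info(nm,sel(x-40,x+40,y-40,y+40,97,115))
E
```

```text
top table z 0.9232656628116729
board c [450.7 328.7] size [127.6 210. ] long-axis deg 88.55 pca 88.27 mean [449.8 326.2]
clips c [451.2 328.5] size [105.1 184.9] long-axis deg 88.69 pca 84.33 mean [450.6 332.3]
clip [403.9 255.6  61.2] 45 [14. 34. 25.]
clip [493.3 252.4  60. ] 40 [17. 35. 23.]
clip [405.8 329.5  62.3] 43 [14. 35. 22.]
clip [496.2 326.7  60.7] 40 [15. 34. 23.]
clip [408.9 404.2  60.8] 44 [17. 34. 22.]
clip [498.1 401.9  61.5] 49 [15. 36. 24.]
rackbase c [ 502.1 -351.3] size [120.8 250. ] long-axis deg 84.24 pca 89.21 mean [ 501.7 -357.3]
wall c [0. 0.] size [0. 0.] long-axis deg 0.0 pca <stdin>:6: RuntimeWarning: Mean of empty slice.
  ret = um.true_divide(
Traceback (most recent call last):
IndexError: index 0 is out of bounds for axis 0 with size 0
```

```bash
python3 - <<'E'
from h import *
p=cv2.imread('pics/top0.png'); cv2.imwrite('pics/topz.png',cv2.resize(p[140:310,180:530],None,fx=2.25,fy=2.25,interpolation=cv2.INTER_CUBIC))
E
```

```text
(no output)
```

View pics/topz.png

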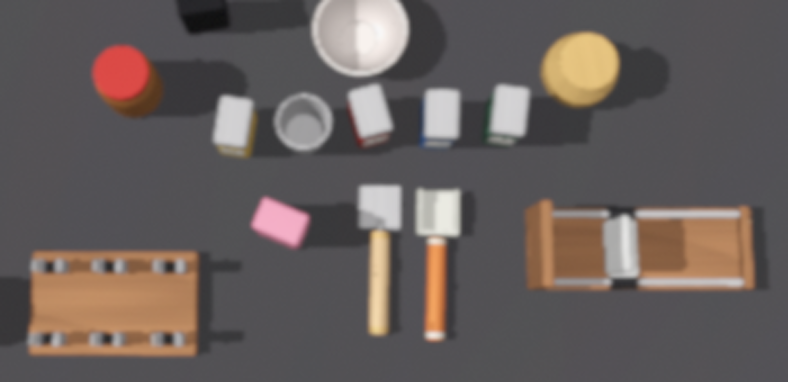

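```bash
python3 - <<'E' 2>&1 | grep -v Warn
from h import *
def info(name,s):
    if len(s)<4: print(name,'none');return
    s=s[:,:2].astype(np.float32); r=cv2.minAreaRect(s); b=cv2.boxPoints(r)
    e=[b[1]-b[0],b[2]-b[1]]; e=max(e,key=np.linalg.norm)
    print(name,len(s),'c',np.round(r[0],1),'size',np.round(sorted(r[1]),1),'long-axis deg',round(np.degrees(np.arctan2(e[1],e[0]))%180,2),'pca',end=' ')
    u,sv,vt=np.linalg.svd(s-s.mean(0),full_matrices=False); print(round(np.degrees(np.arctan2(vt[0,1],vt[0,0]))%180,2), 'mean',np.round(s.mean(0),1))
for n in("top","scene"):
    P=np.load(n+'.npy').reshape(-1,3); P=P[np.isfinite(P[:,0])]
    def sel(x0,x1,y0,y1,z0,z1): return P[(P[:,0]>x0)&(P[:,0]<x1)&(P[:,1]>y0)&(P[:,1]<y1)&(P[:,2]>z0)&(P[:,2]<z1)]
    print(n)
    info('board',sel(350,560,200,460,14,26))
    info('rackall',sel(430,580,-520,-170,12,120))
    info('wall',sel(430,580,-265,-150,98,120)); info('stop',sel(430,580,-330,-280,95,120))
    q=sel(430,580,-265,-150,98,120); print(q[:,1].min(),q[:,1].max())
    info('turner h',sel(390,529,-40,25,14,40)); info('scoop h',sel(390,524,-110,-50,14,40))
    info('turner all',sel(390,609,-45,25,8,40)); info('scoop all',sel(390,609,-115,-40,8,40))
    for nm,x,y in(('r',674,-2),('y',666,168),('g',671,-172),('b',669,-89)): info(nm,sel(x-40,x+40,y-40,y+40,97,115))
E
```

```text
top
board 2648 c [450.7 328.7] size [127.6 210. ] long-axis deg 88.55 pca 88.27 mean [449.8 326.2]
rackall 3287 c [ 494.9 -338.3] size [120.2 283.7] long-axis deg 88.45 pca 88.8 mean [ 502.  -335.7]
wall 205 c [ 506.3 -206.5] size [ 15.2 102.6] long-axis deg 179.2 pca 178.24 mean [ 505.7 -206.1]
stop 114 c [ 503.6 -300.5] size [12.5 64.9] long-axis deg 177.56 pca 178.22 mean [ 502.8 -299.1]
-214.6712498752365 -198.36462693620163
turner h 323 c [466.1  -8.5] size [ 20.4 125.2] long-axis deg 177.92 pca 177.23 mean [465.9  -8.7]
scoop h 318 c [459.9 -80. ] size [ 20.6 128.1] long-axis deg 177.14 pca 176.93 mean [458.2 -80.3]
turner all 436 c [505.5 -13. ] size [ 61.4 204. ] long-axis deg 2.69 pca 178.29 mean [481.4  -8.7]
scoop all 489 c [503.4 -73.8] size [ 68.5 214.3] long-axis deg 176.26 pca 176.34 mean [484.2 -81.5]
r 273 c [ 6.753e+02 -6.000e-01] size [39.9 59.4] long-axis deg 14.13 pca 12.38 mean [674.5  -0.8]
y 272 c [665.5 167.8] size [40.  60.1] long-axis deg 169.86 pca 168.01 mean [665.6 167.7]
g 272 c [ 670.  -171.5] size [39.5 59.6] long-axis deg 170.6 pca 170.25 mean [ 669.
[... 592 characters left out ...]
deg 176.8 pca 177.36 mean [466.9 -10.6]
scoop h 184 c [459.  -80.2] size [ 23.2 129.3] long-axis deg 177.84 pca 176.73 mean [459.8 -82.2]
turner all 225 c [498.4  -4.5] size [ 47.9 187.9] long-axis deg 172.18 pca 177.81 mean [479.1 -11.9]
scoop all 352 c [491.1 -76.4] size [ 71.1 193.9] long-axis deg 179.88 pca 178.32 mean [497.7 -83.7]
r 178 c [675.7  -0.9] size [44.4 59.3] long-axis deg 15.94 pca 15.45 mean [676.1  -1. ]
y 141 c [666.5 167.9] size [41.2 58.5] long-axis deg 170.51 pca 172.54 mean [666.7 166.8]
g 224 c [ 671.2 -171.9] size [40.7 60. ] long-axis deg 170.95 pca 168.44 mean [ 672.5 -172. ]
b 199 c [670.4 -88.3] size [39.4 58.6] long-axis deg 175.62 pca 175.67 mean [670.4 -89.5]
```

```bash
python3 -c "
from h import *
go(466,-8.6,130,177.5)"
```

```text
t1.75 tcp [218.5 558.8 195.1] yaw [-90.     0.   158.64] F [-0.   0.5  0.1] w 85.1 j [ 88.   2.   5.  -0. -93. -19.]
shift m: x -0.4371 y 0.0651 z 0.4383 turn -18.86
```

move_arm(series=[-0.437,0,0.438,-18.9,-0.437,0,0.438,-18.9,-0.437,0,0.438,-18.9,-0.437,0,0.438,-18.9,-0.437,0,0.438,-18.9], grip=0.45)

```text
clock: 2.17
tool_pos: [302.2, 366.1, 195.2]
orientation: [-90.0, 0.0, 177.6]
contact_force: [0.7, -0.5, 0.0]
grip_width: 46.9
```

```bash
python3 -c "
from h import *
go(466,-8.6,130,177.5)"
```

```text
t2.17 tcp [302.2 366.1 195.2] yaw [-9.002e+01  1.000e-02  1.776e+02] F [ 0.7 -0.5  0. ] w 46.9 j [ 75. -17. -13.   0. -94.  13.]
shift m: x -0.1794 y 0.0652 z 0.3675 turn 0.10
```

move_arm(series=[-0.179,0.065,0.367,0,-0.179,0.065,0.367,0,-0.179,0.065,0.367,0,-0.179,0.065,0.367,0,-0.179,0.065,0.367,0])

```text
clock: 2.58
tool_pos: [384.3, 177.4, 162.5]
orientation: [-90.1, 0.1, 177.6]
contact_force: [1.7, 0.9, -1.1]
grip_width: 47.0
```

```bash
python3 -c "
from h import *
go(466,-8.6,130,177.5)"
```

```text
t2.58 tcp [384.3 177.4 162.5] yaw [-9.0070e+01  6.0000e-02  1.7758e+02] F [ 1.7  0.9 -1.1] w 47.0 j [ 52. -26. -23.   0. -93.  35.]
shift m: x -0.0895 y 0.0325 z 0.1824 turn 0.08
```

move_arm(series=[-0.09,0.033,0.182,0,-0.09,0.033,0.182,0,-0.09,0.033,0.182,0,-0.09,0.033,0.182,0,-0.09,0.033,0.182,0])

```text
clock: 3.0
tool_pos: [466.6, -8.8, 129.5]
orientation: [-90.0, 0.1, 177.5]
contact_force: [0.9, 1.5, -0.4]
grip_width: 47.2
```

```bash
cat > look.py <<'E'
import sys
from h import *
n=sys.argv[1]; out=sys.argv[2]
go(466,-8.6,130,177.5)
M=cam(n); p,d=vision.capture(n); P=cloud(n,d,M); np.save(n+'.npy',P); cv2.imwrite(f'pics/{out}.png',p[:,:,::-1])
np.save(n+'_img.npy',p)
E
python3 look.py wrist w1; python3 - <<'E'
from h import *
P=np.load('wrist.npy').reshape(-1,3);P=P[np.isfinite(P[:,0])]
print(np.median(P[P[:,2]<8],0))
for x0,x1,y0,y1,z0 in((400,525,-40,30,10),(400,525,-110,-50,10)):
    q=P[(P[:,0]>x0)&(P[:,0]<x1)&(P[:,1]>y0)&(P[:,1]<y1)&(P[:,2]>z0)&(P[:,2]<30)]
    if len(q)>50:
        r=cv2.minAreaRect(q[:,:2].astype(np.float32)); k=np.polyfit(q[:,0],q[:,1],1); print(len(q),r,np.degrees(np.arctan(k[0])),np.polyval(k,466),q.max(0),q.min(0))
E
```

```text
t3.00 tcp [466.6  -8.8 129.5] yaw [-9.0020e+01  7.0000e-02  1.7752e+02] F [ 0.9  1.5 -0.4] w 47.2 j [ 24. -19. -21.   0. -88.  64.]
shift m: x 0.0006 y -0.0005 z -0.0001 turn 0.02
[454.8780815  -10.88174788   0.96365949]
3112 ((465.8218994140625, -6.668381690979004), (22.0363712310791, 119.49684143066406), 87.1874008178711) -2.747297362242144 -6.742705740556383 [524.98219842   6.60557885  24.85178479] [405.82383329 -20.21333521  10.7117873 ]
3316 ((462.44793701171875, -78.61182403564453), (22.20862579345703, 125.98968505859375), 86.53479766845703) -3.51353530425661 -76.90708072387152 [524.94891416 -63.80189621  25.10058843] [400.07643224 -93.37055433  10.34761053]
```

View pics/w1.png

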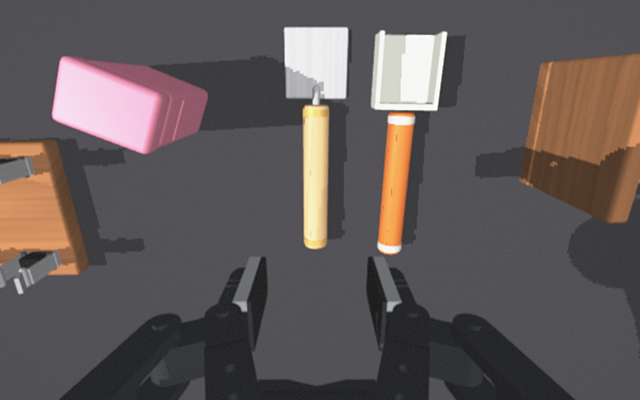

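move_arm(series=[-0.002,0.04,-0.001,0,-0.002,0.08,-0.001,0,-0.002,0.11,-0.001,0,-0.002,0.124,-0.001,0,-0.002,0.124,-0.001,0])

```text
clock: 3.47
tool_pos: [465.3, -6.4, 1.2]
orientation: [-89.9, -0.4, 177.5]
contact_force: [-0.1, 0.5, 0.2]
grip_width: 47.0
```

move_arm(series=[0,0,0,0,0,0,0,0,0,0,0,0,0,0,0,0,0,0,0,0], grip=0.95)

```text
clock: 3.88
tool_pos: [468.8, -5.3, 6.5]
orientation: [-90.0, 0.1, 177.5]
contact_force: [0.2, 0.0, 0.5]
grip_width: 4.3
```

```bash
python3 look.py wrist w2;python3 look.py scene s2
```

```text
t3.88 tcp [468.8  -5.3   6.5] yaw [-9.0040e+01  1.0000e-01  1.7755e+02] F [0.2 0.  0.5] w 4.3 j [ 24. -15. -31.   0. -74.  63.]
shift m: x 0.0027 y -0.1235 z 0.0035 turn 0.05
t3.93 tcp [468.6  -5.4   6.2] yaw [-9.0030e+01  8.0000e-02  1.7755e+02] F [ 0.1  0.3 -0.1] w 4.1 j [ 24. -15. -31.   0. -74.  63.]
shift m: x 0.0025 y -0.1238 z 0.0033 turn 0.05
```

View pics/w2.png

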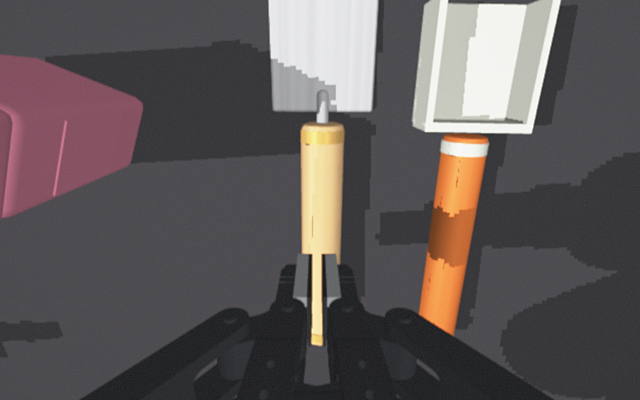

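View pics/s2.png

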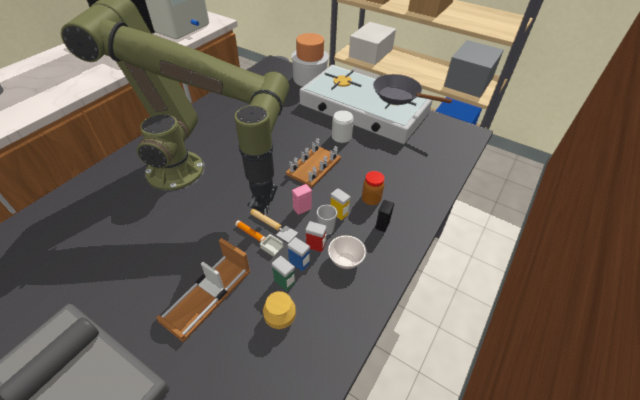

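```bash
python3 - <<'E'
from h import *
P=np.load('wrist.npy')
for c,r in((318,250),(330,255),(330,262),(332,280),(333,300),(306,262),(305,300),(318,280),(318,320),(318,340),(322,150),(460,250),(240,200)): print(c,r,np.round(P[r,c],1))
print(proj('scene',[[468.8,-5.3,6.5],[468.8,-5.3,90],[468.8,-5.3,60]]),proj('scene',[466,-8,11]))
S=np.load('scene.npy')
im=np.load('scene_img.npy'); cv2.imwrite('pics/s2z.png',cv2.resize(im[160:260,210:330,::-1],None,fx=6,fy=6,interpolation=cv2.INTER_CUBIC))
E
```

```text
318 250 [469.4  -5.2  21.4]
330 255 [480.9 -11.   49.3]
330 262 [480.4 -10.8  54.8]
332 280 [480.7 -11.   69.7]
333 300 [479.7 -10.9  81.4]
306 262 [ 4.815e+02 -4.000e-01  5.590e+01]
305 300 [479.9  -0.7  81.1]
318 280 [451.2  -4.5  22. ]
318 320 [425.1  -3.4  22.7]
318 340 [410.7  -2.7  22.5]
322 150 [523.5  -9.4  21.5]
460 250 [466.8 -81.1  22.9]
240 200 [492.7  38.7   0.7]
[[265.90804599 219.79296851]
 [263.79554629 203.98204435]
 [264.57734661 209.83339929]] [264.70369426 219.12500221]
```

View pics/s2z.png

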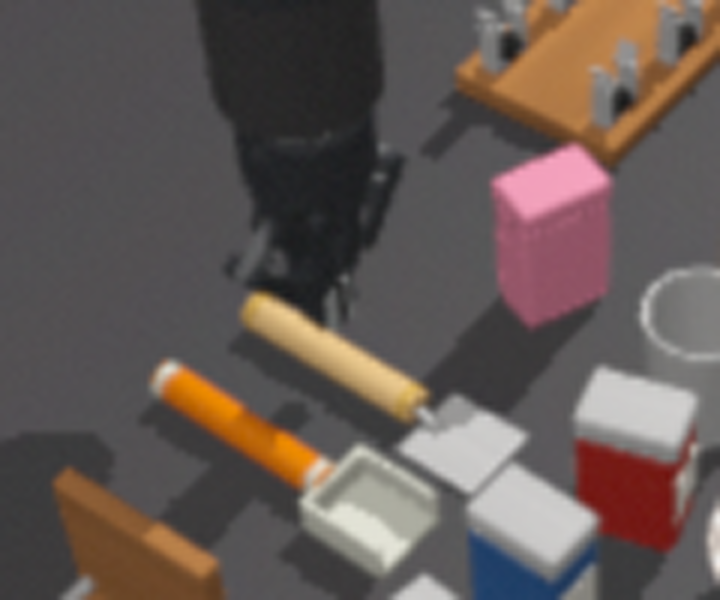

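```bash
python3 - <<'E'
from h import *
st(); print(vision.camera_model('wrist')['position'],vision.camera_model('wrist')['attitude'])
p,d=vision.capture('wrist');P=cloud('wrist',d)
m=(P[...,2]>30)&(abs(P[...,0]-475)<25)&(abs(P[...,1]+5)<25)
q=P[m];print(len(q),np.percentile(q[:,2],[0,1,5,20,50,90]))
S=np.load('scene.npy'); m=(S[...,2]>27)&(abs(S[...,0]-475)<30)&(abs(S[...,1]+5)<35); q=S[m]; print(len(q),np.sort(q[:,2])[:10],np.round(q[np.argsort(q[:,2])[:5]]))
E
```

```text
t3.98 tcp [468.5  -5.4   6. ] yaw [-9.0020e+01  6.0000e-02  1.7755e+02] F [-0.   0.4  0. ] w 4.3 j [ 24. -15. -31.   0. -74.  63.]
[553.49254135  -8.26708185 185.63804235] [-1.89647024e+01  8.71025635e-03 -9.24953591e+01]
16079 [ 42.36170682  49.42470549  58.93736317  82.9943307   99.08132019
 123.52541723]
1039 [27.02410242 27.0531248  27.45110676 46.7170809  48.04653896 48.2037634
 48.93357034 49.4291136  49.80976844 50.23421038] [[467.  -6.  27.]
 [453. -10.  27.]
 [474.  -8.  27.]
 [477.  -4.  47.]
 [466. -18.  48.]]
```

move_arm(series=[0,0,0,0,0,0,0,0,0,0,0,0,0,0,0,0], grip=0.45)

```text
clock: 4.37
tool_pos: [468.1, -5.6, 5.3]
orientation: [-90.0, -0.0, 177.5]
contact_force: [-0.3, 0.0, -0.0]
grip_width: 47.1
```

move_arm(series=[0,0.01,0,0,0,0.02,0,0,0,0.03,0,0,0,0.03,0,0])

```text
clock: 4.7
tool_pos: [466.0, -6.1, -28.1]
orientation: [-89.9, -0.3, 177.5]
contact_force: [-0.0, -0.3, -0.3]
grip_width: 46.7
```

```bash
python3 look.py wrist w3;python3 look.py scene s3; python3 - <<'E'
from h import *
im=np.load('scene_img.npy'); cv2.imwrite('pics/s3z.png',cv2.resize(im[160:260,210:330,::-1],None,fx=6,fy=6,interpolation=cv2.INTER_CUBIC))
P=np.load('wrist.npy');m=(P[...,2]>25)&(abs(P[...,0]-475)<25)&(abs(P[...,1]+5)<45)
q=P[m];print(len(q),np.percentile(q[:,2],[0,1,5,20,50,90]))
E
```

```text
t4.70 tcp [466.   -6.1 -28.1] yaw [-89.93  -0.28 177.51] F [-0.  -0.3 -0.3] w 46.7 j [ 24. -14. -33.  -0. -70.  63.]
shift m: x -0.0001 y -0.1581 z 0.0025 turn 0.01
t4.75 tcp [466.7  -6.1 -26.7] yaw [-89.92  -0.2  177.53] F [-0.  -0.4  0.5] w 46.9 j [ 24. -14. -33.  -0. -70.  63.]
shift m: x 0.0006 y -0.1567 z 0.0026 turn 0.03
19033 [25.01253677 26.74482505 33.17120671 51.63943553 66.8405762  88.97290475]
```

View pics/w3.png

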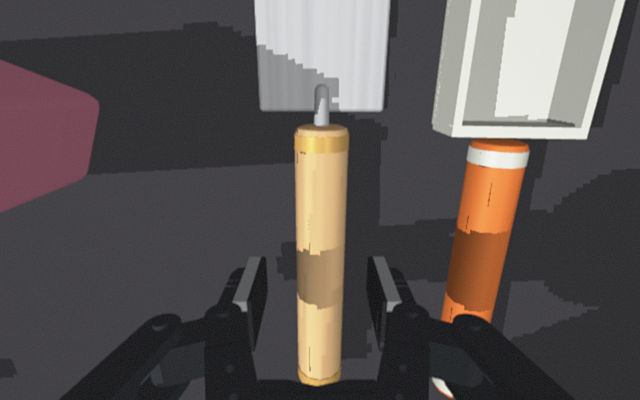

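View pics/s3z.png

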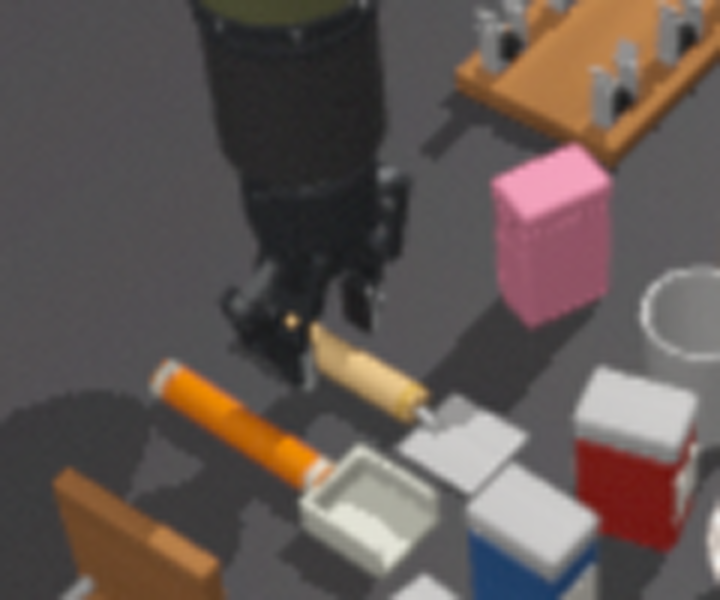

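move_arm(series=[0,0.006,0,0,0,0.011,0,0,0,0.011,0,0,0,0.011,0,0])

```text
clock: 5.13
tool_pos: [467.9, -5.7, -36.0]
orientation: [-90.0, -0.0, 177.5]
contact_force: [-0.6, 0.4, -0.9]
grip_width: 46.8
```

move_arm(series=[0,0,0,0,0,0,0,0,0,0,0,0,0,0,0,0,0,0,0,0], grip=0.95)

```text
clock: 5.55
tool_pos: [468.6, -5.5, -35.0]
orientation: [-90.0, 0.1, 177.5]
contact_force: [-1.0, 0.2, 2.7]
grip_width: 19.4
```

```bash
python3 look.py wrist w4; python3 - <<'E'
from h import *
P=np.load('wrist.npy');im=np.load('wrist_img.npy').astype(int)
dark=im.max(-1)<120
m=(P[...,2]>1.5)&(P[...,0]<490)&(P[...,0]>455)&(abs(P[...,1]+5)<30)&((im[...,0]-im[...,2])<25)
q=P[m];print(len(q),np.sort(q[:,2])[:400:20])
E
```

```text
t5.55 tcp [468.6  -5.5 -35. ] yaw [-9.0000e+01  6.0000e-02  1.7755e+02] F [-1.   0.2  2.7] w 19.4 j [ 24. -13. -34.   0. -69.  63.]
shift m: x 0.0025 y -0.1650 z 0.0032 turn 0.05
15874 [1.50151725 1.51732115 1.53766728 1.56149215 1.58297253 1.6088216
 1.63282622 1.66052769 1.68939207 1.72483514 1.75878309 1.80147625
 1.84707942 1.89726254 1.95563292 2.05594566 2.18132349 2.3554165
 5.08724355 6.60540365]
```

View pics/w4.png

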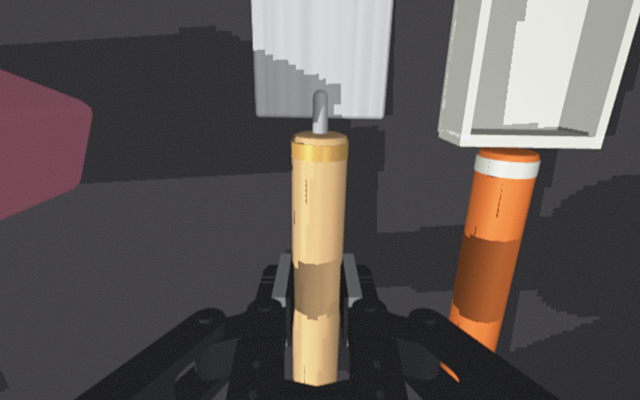

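```bash
python3 - <<'E'
from h import *
P=np.load('wrist.npy')
for r in range(248,300,4): print(r,[np.round(P[r,c],0).tolist() for c in(280,284,287,350,353)])
E
```

```text
248 [[482.0, 12.0, 1.0], [482.0, 10.0, 2.0], [481.0, 9.0, 0.0], [481.0, -21.0, 2.0], [480.0, -22.0, 1.0]]
252 [[479.0, 12.0, 0.0], [479.0, 10.0, 1.0], [479.0, 9.0, 1.0], [479.0, -21.0, 2.0], [479.0, -22.0, 2.0]]
256 [[481.0, 11.0, 8.0], [481.0, 9.0, 8.0], [481.0, 8.0, 7.0], [480.0, -20.0, 8.0], [480.0, -22.0, 8.0]]
260 [[481.0, 11.0, 12.0], [481.0, 9.0, 11.0], [481.0, 8.0, 12.0], [480.0, -20.0, 12.0], [480.0, -21.0, 12.0]]
264 [[481.0, 10.0, 15.0], [481.0, 9.0, 15.0], [481.0, 8.0, 15.0], [480.0, -20.0, 15.0], [480.0, -21.0, 15.0]]
268 [[481.0, 10.0, 18.0], [481.0, 8.0, 19.0], [481.0, 7.0, 19.0], [480.0, -19.0, 18.0], [480.0, -21.0, 19.0]]
272 [[481.0, 10.0, 21.0], [481.0, 8.0, 22.0], [481.0, 7.0, 22.0], [480.0, -19.0, 22.0], [480.0, -20.0, 22.0]]
276 [[481.0, 9.0, 25.0], [482.0, 8.0, 26.0], [481.0, 7.0, 25.0], [480.0, -19.0, 25.0], [480.0, -20.0, 25.0]]
280 [[481.0, 9.0, 28.0], [481.0, 8.0, 28.0], [481.0, 6.0, 28.0], [480.0, -18.0, 28.0], [479.0, -20.0, 27.0]]
284 [[481.0, 9.0, 31.0], [481.0, 7.0, 30.0], [480.0, 6.0, 30.0], [480.0, -18.0, 30.0], [480.0, -19.0, 31.0]]
288 [[481.0, 9.0, 33.0], [481.0, 7.0, 33.0], [481.0, 6.0, 33.0], [480.0, -18.0, 34.0], [480.0, -19.0, 34.0]]
292 [[481.0, 8.0, 35.0], [481.0, 7.0, 36.0], [481.0, 6.0, 36.0], [480.0, -18.0, 36.0], [480.0, -19.0, 36.0]]
296 [[481.0, 8.0, 39.0], [481.0, 7.0, 38.0], [480.0, 6.0, 38.0], [480.0, -17.0, 38.0], [480.0, -19.0, 38.0]]
```

move_arm(series=[0,0,0,0,0,0,0,0,0,0.003,0,0,0,0.003,0,0], grip=0.6)

```text
clock: 5.93
tool_pos: [468.4, -5.6, -36.9]
orientation: [-90.0, 0.0, 177.6]
contact_force: [-7.4, 1.5, 13.1]
grip_width: 34.2
```

move_arm(series=[0,0,0,0,0,0,0,0,0,0,0,0,0,0,0,0], grip=0.95)

```text
clock: 6.27
tool_pos: [470.3, -5.4, -35.8]
orientation: [-90.0, 0.3, 177.6]
contact_force: [-2.9, 1.6, 12.5]
grip_width: 19.8
```

move_arm(series=[0,-0.04,0,0,0,-0.08,0,0,0,-0.12,0,0,0,-0.15,0,0,0,-0.15,0,0])

```text
clock: 6.68
tool_pos: [471.4, -5.4, 118.6]
orientation: [-90.1, 0.6, 177.6]
contact_force: [0.3, -0.9, -0.2]
grip_width: 20.1
```

```bash
python3 look.py wrist w5; python3 -c "
from h import *
go(448.6,253.4,110,178.2)"
```

```text
t6.68 tcp [471.4  -5.4 118.6] yaw [-90.11   0.61 177.55] F [ 0.3 -0.9 -0.2] w 20.1 j [ 24. -18. -22.   0. -86.  63.]
shift m: x 0.0052 y -0.0114 z 0.0035 turn 0.05
t6.73 tcp [469.9  -5.1 114.7] yaw [-90.12   0.34 177.54] F [ 0.7  1.  -2.6] w 19.7 j [ 24. -18. -22.   0. -86.  63.]
shift m: x 0.0324 y 0.0047 z -0.2573 turn -0.66
```

View pics/w5.png

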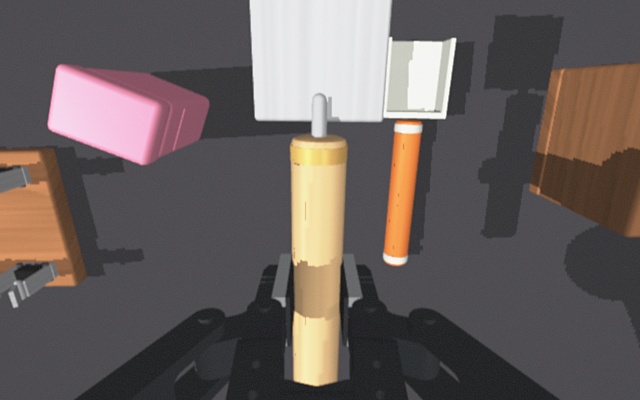

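```bash
python3 - <<'E'
from h import *
P=np.load('wrist.npy');im=np.load('wrist_img.npy').astype(int)
wood=((im[...,0]-im[...,2])>50)&(P[...,2]>140)&(abs(P[...,1]+5)<20)
q=P[wood];print(len(q),np.percentile(q[:,0],[0.5,2,50,98,99.5,99.9]),q[:,2].max())
t=q[(q[:,2]>150)];k=np.polyfit(t[:,0],t[:,1],1);print(np.degrees(np.arctan(k[0])),np.polyval(k,470));k=np.polyfit(t[:,0],t[:,2],1);print('pitch',np.degrees(np.arctan(k[0])),np.polyval(k,470))
E
```

```text
12030 [423.77999605 426.47518609 492.23482799 535.81867957 536.71501002
 537.05884999] 230.95621668558564
-3.1229247437874044 -4.400171719692565
pitch 0.1652900784335259 174.89061806048286
```

move_arm(series=[0.025,0,-0.258,-0.7,0.025,0,-0.258,-0.7,0.025,0,-0.258,-0.7,0.025,0,-0.258,-0.7,0.025,0,-0.258,-0.7])

```text
clock: 7.15
tool_pos: [455.6, 204.0, 109.4]
orientation: [-89.9, -0.1, 178.2]
contact_force: [1.2, -0.7, -0.3]
grip_width: 19.7
```

```bash
python3 -c "
from h import *
go(446.6,253.4,80,178.4)"
```

```text
t7.15 tcp [455.6 204.  109.4] yaw [-8.9930e+01 -1.3000e-01  1.7823e+02] F [ 1.2 -0.7 -0.3] w 19.7 j [ 47. -13. -18.  -0. -85.  41.]
shift m: x 0.0105 y 0.0294 z -0.0491 turn -0.17
```

move_arm(series=[0.01,0.03,-0.049,-0.2,0.01,0.03,-0.049,-0.2,0.01,0.03,-0.049,-0.2,0.01,0.03,-0.049,-0.2])

```text
clock: 7.48
tool_pos: [447.2, 251.4, 78.8]
orientation: [-89.8, -0.2, 178.5]
contact_force: [-0.2, -0.3, -0.6]
grip_width: 19.9
```

```bash
python3 look.py wrist w6; python3 look.py scene s6; python3 - <<'E'
from h import *
P=np.load('wrist.npy');im=np.load('wrist_img.npy').astype(int)
q=P.reshape(-1,3);q=q[np.isfinite(q[:,0])]
for yc in(253,328,403):
  for xc in(405,495):
    s=q[(abs(q[:,0]-xc)<25)&(abs(q[:,1]-yc)<25)&(q[:,2]>48)&(q[:,2]<72)]
    if len(s)>20: print(xc,yc,len(s),np.round((s.min(0)+s.max(0))/2,1),np.round(s.max(0)-s.min(0)))
wood=((im[...,0]-im[...,2])>50)&(P[...,2]>110)
t=P[wood];t=t[t[:,2]<150];print(t.max(0));k=np.polyfit(t[:,0],t[:,1],1);print(np.degrees(np.arctan(k[0])),np.polyval(k,448),np.percentile(t[:,2],[50,95,99]))
E
```

```text
t7.48 tcp [447.2 251.4  78.8] yaw [-89.8   -0.18 178.53] F [-0.2 -0.3 -0.6] w 19.9 j [ 52. -10. -19.  -0. -81.  37.]
shift m: x -0.0254 y -0.0512 z 0.2594 turn 1.03
t7.53 tcp [448.  251.1  80.1] yaw [-8.9880e+01 -8.0000e-02  1.7846e+02] F [ 0.2 -0.6 -1.6] w 19.6 j [ 52. -10. -19.   0. -81.  37.]
shift m: x -0.0249 y -0.0499 z 0.2591 turn 0.96
495 253 357 [497.2 256.   58.7] [16. 33. 21.]
405 328 913 [408.7 332.1  59. ] [17. 37. 22.]
495 328 1187 [498.6 329.5  58.8] [17. 37. 21.]
405 403 1179 [410.7 407.2  58.6] [18. 37. 21.]
495 403 1628 [500.2 404.4  58.8] [18. 37. 22.]
[518.64230955 275.70371872 139.37001666]
-2.2136531781952655 252.4630064086595 [135.58263169 137.49414708 138.03840212]
```

View pics/w6.png

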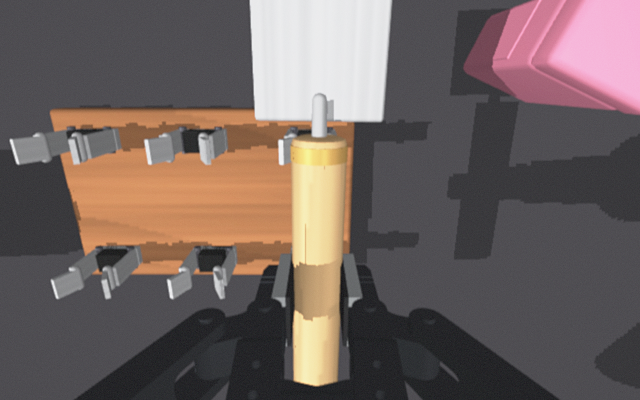

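View pics/s6.png

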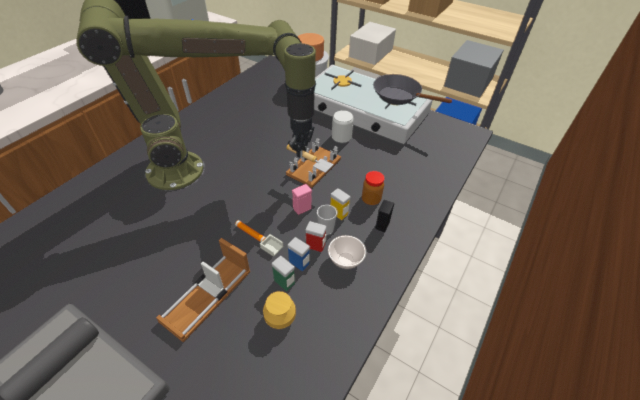

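move_arm(series=[0.002,0.02,-0.003,-0.5,0.002,0.04,-0.003,-0.5,0.002,0.045,-0.003,-0.5,0.002,0.045,-0.003,-0.5,0.002,0.045,-0.003,-0.5])

```text
clock: 8.0
tool_pos: [447.3, 254.2, 37.4]
orientation: [-90.0, 0.1, 178.9]
contact_force: [0.1, -0.1, -0.4]
grip_width: 20.0
```

```bash
python3 look.py wrist w7;  python3 look.py scene s7; python3 - <<'E'
from h import *
im=np.load('scene_img.npy'); cv2.imwrite('pics/s7z.png',cv2.resize(im[130:200,270:360,::-1],None,fx=8,fy=8,interpolation=cv2.INTER_CUBIC))
E
```

```text
t8.00 tcp [447.3 254.2  37.4] yaw [-9.0010e+01  6.0000e-02  1.7889e+02] F [ 0.1 -0.1 -0.4] w 20.0 j [ 52.  -9. -22.   0. -76.  37.]
shift m: x -0.0238 y -0.0926 z 0.2624 turn 1.39
t8.05 tcp [447.5 254.7  37.9] yaw [-9.005e+01  1.100e-01  1.789e+02] F [ 0.4  0.2 -0.3] w 20.0 j [ 52.  -9. -22.   0. -76.  37.]
shift m: x -0.0235 y -0.0921 z 0.2629 turn 1.40
```

View pics/w7.png

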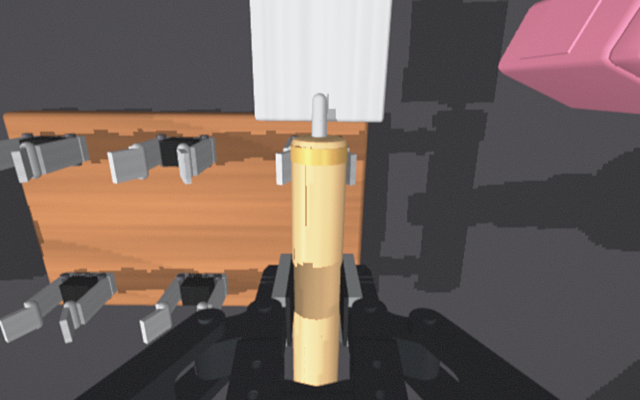

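View pics/s7z.png

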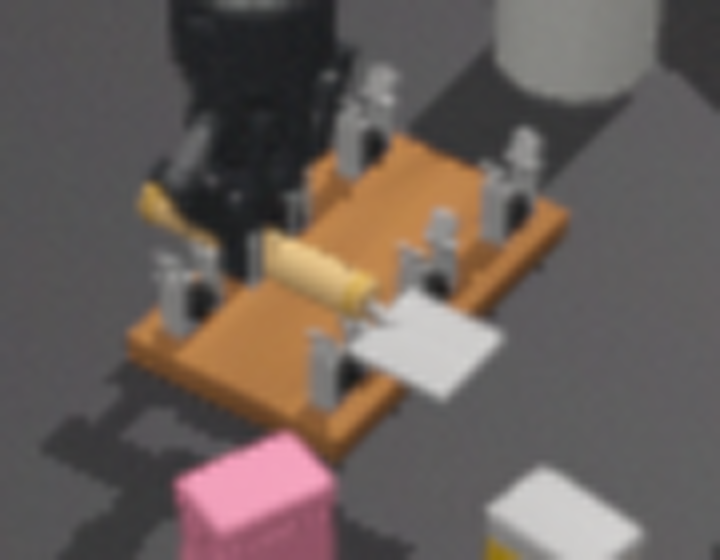

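move_arm(series=[0,0.01,0,0,0,0.017,0,0,0,0.023,0,0,0,0.029,0,0,0,0.034,0,0])

```text
clock: 8.52
tool_pos: [447.9, 255.4, 3.7]
orientation: [-90.1, 0.2, 179.0]
contact_force: [-0.3, -0.9, 3.3]
grip_width: 19.7
```

move_arm(series=[0,0.002,0,0,0,0.004,0,0,0,0.005,0,0,0,0.005,0,0])

```text
clock: 8.85
tool_pos: [446.4, 254.8, -2.0]
orientation: [-90.0, -0.0, 179.0]
contact_force: [-4.0, -0.9, 7.8]
grip_width: 20.2
```

move_arm(series=[0,0.001,0,0,0,0.002,0,0,0,0.002,0,0])

```text
clock: 9.1
tool_pos: [446.6, 254.8, -2.1]
orientation: [-90.0, 0.0, 179.0]
contact_force: [-11.1, -3.4, 17.3]
grip_width: 20.1
```

```bash
python3 look.py wrist w8;  python3 look.py scene s8; python3 - <<'E'
from h import *
im=np.load('scene_img.npy'); cv2.imwrite('pics/s8z.png',cv2.resize(im[130:200,270:360,::-1],None,fx=8,fy=8,interpolation=cv2.INTER_CUBIC))
P=np.load('wrist.npy');im=np.load('wrist_img.npy').astype(int)
wood=((im[...,0]-im[...,2])>50)&(P[...,2]>42)&(abs(P[...,1]-255)<15)
t=P[wood]; 
for a in range(440,525,10):
    s=t[(t[:,0]>a)&(t[:,0]<a+10)]; print(a,np.round(np.percentile(s[:,2],[90,99]),1) if len(s) else None)
E
```

```text
t9.10 tcp [446.6 254.8  -2.1] yaw [-8.9970e+01  3.0000e-02  1.7899e+02] F [-11.1  -3.4  17.3] w 20.1 j [ 52.  -7. -25.   0. -72.  37.]
shift m: x -0.0241 y -0.1321 z 0.2630 turn 1.49
t9.15 tcp [446.6 254.8  -2.1] yaw [-8.9970e+01  3.0000e-02  1.7899e+02] F [-10.2  -3.7  17.5] w 19.7 j [ 52.  -7. -25.   0. -72.  37.]
shift m: x -0.0241 y -0.1321 z 0.2630 turn 1.49
440 [56.6 57.3]
450 [56.6 57.2]
460 [56.5 57.3]
470 [56.5 57.5]
480 [56.7 57.6]
490 [56.7 57.4]
500 [56.9 57.7]
510 [55.8 56.7]
520 None
```

View pics/s8z.png

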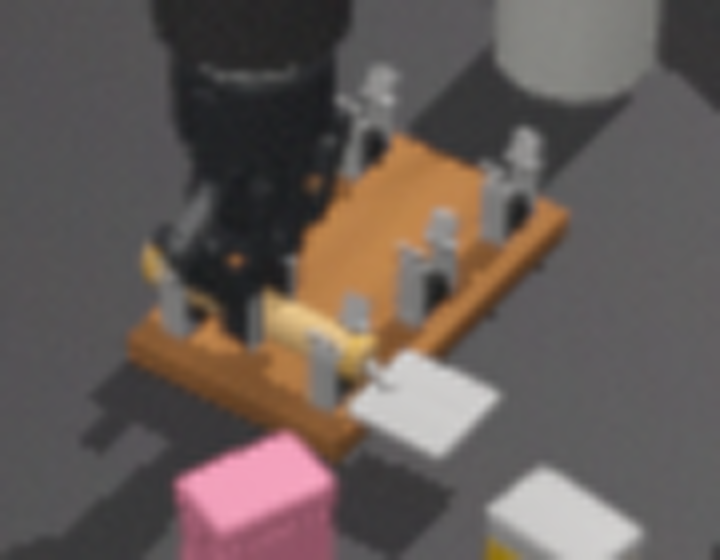

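move_arm(series=[0,-0.003,0,0,0,-0.003,0,0,0,-0.003,0,0,0,-0.003,0,0], grip=0.45)

```text
clock: 9.53
tool_pos: [446.3, 254.5, -2.3]
orientation: [-90.0, -0.0, 178.9]
contact_force: [0.3, 0.6, -1.4]
grip_width: 46.9
```

move_arm(series=[0,-0.04,0,0,0,-0.08,0,0,0,-0.12,0,0,0,-0.12,0,0,0,-0.12,0,0])

```text
clock: 9.95
tool_pos: [447.7, 255.8, 120.9]
orientation: [-90.2, 0.2, 178.9]
contact_force: [-0.1, 0.1, -1.8]
grip_width: 47.1
```

```bash
python3 look.py wrist w9;python3 look.py top t9; python3 - <<'E'
from h import *
P=np.load('wrist.npy');im=np.load('wrist_img.npy').astype(int)
wood=((im[...,0]-im[...,2])>50)&(P[...,2]>42)&(abs(P[...,1]-255)<15)
t=P[wood]; print(t[:,0].min(),t[:,0].max())
for a in range(390,525,15):
    s=t[(t[:,0]>a)&(t[:,0]<a+15)]; print(a,np.round(np.percentile(s[:,2],[90,99]),1) if len(s) else None)
P=np.load('top.npy').reshape(-1,3);s=P[(P[:,0]>390)&(P[:,0]<522)&(abs(P[:,1]+80)<35)&(P[:,2]>14)]
print(cv2.minAreaRect(s[:,:2].astype(np.float32)))
go(461,-78,120,176.9)
E
```

```text
t9.95 tcp [447.7 255.8 120.9] yaw [-90.21   0.19 178.94] F [-0.1  0.1 -1.8] w 47.1 j [ 52. -11. -15.   0. -85.  37.]
shift m: x -0.0233 y -0.0091 z 0.2641 turn 1.44
t10.00 tcp [446.6 255.2 118.6] yaw [-9.0070e+01  2.0000e-02  1.7894e+02] F [-0.2  0.2 -0.5] w 46.6 j [ 52. -11. -15.  -0. -85.  37.]
shift m: x -0.0242 y -0.0114 z 0.2634 turn 1.44
382.77333949865704 512.66149161183
390 [56.9 57.6]
405 [56.8 57.4]
420 [56.7 57.6]
435 [56.7 57.6]
450 [56.7 57.5]
465 [56.9 57.7]
480 [56.9 58. ]
495 [57.1 57.8]
510 [56.  56.8]
((458.6580810546875, -79.55715942382812), (20.718311309814453, 125.29602813720703), 87.48900604248047)
t10.05 tcp [446.1 254.6 117.2] yaw [-8.9960e+01 -8.0000e-02  1.7893e+02] F [ 0.3  0.7 -1.1] w 46.9 j [ 52. -11. -16.  -0. -85.  37.]
shift m: x -0.0211 y -0.0028 z 0.3323 turn 2.03
```

View pics/w9.png

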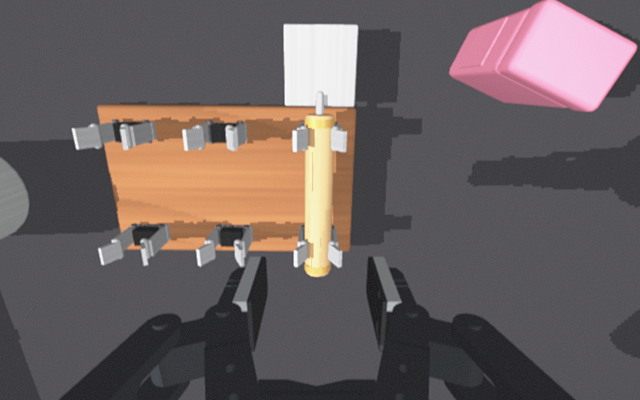

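View pics/t9.png

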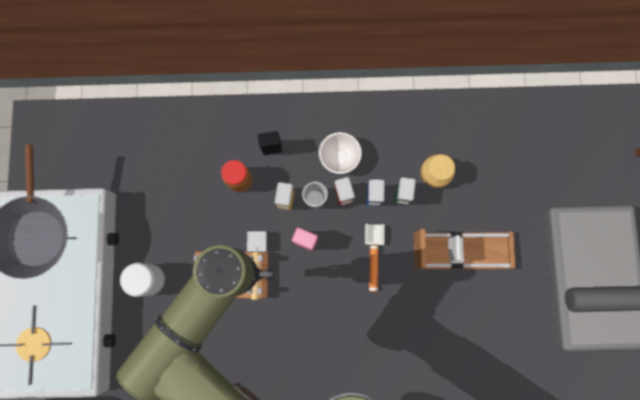

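move_arm(series=[-0.02,0,0.332,2,-0.02,0,0.332,2,-0.02,0,0.332,2,-0.02,0,0.332,2,-0.02,0,0.332,2])

```text
clock: 10.47
tool_pos: [454.1, 44.7, 116.5]
orientation: [-89.9, -0.1, 177.0]
contact_force: [0.7, -0.4, 0.0]
grip_width: 47.0
```

```bash
python3 -c "
from h import *
go(461,-77,60,176.9)"
```

```text
t10.47 tcp [454.1  44.7 116.5] yaw [-8.9930e+01 -1.3000e-01  1.7699e+02] F [ 0.7 -0.4  0. ] w 47.0 j [ 31. -20. -23.  -0. -87.  56.]
shift m: x -0.0133 y 0.0565 z 0.1212 turn 0.09
```

move_arm(series=[-0.013,0,0.122,0,-0.013,0.02,0.122,0,-0.013,0.057,0.122,0,-0.013,0.057,0.122,0,-0.013,0.057,0.122,0])

```text
clock: 10.88
tool_pos: [457.9, -78.5, 55.1]
orientation: [-89.9, -0.6, 176.7]
contact_force: [-0.9, 0.6, -0.0]
grip_width: 46.9
```

```bash
python3 look.py wrist w10; python3 - <<'E'
from h import *
P=np.load('wrist.npy');im=np.load('wrist_img.npy').astype(int)
m=((im[...,0]-im[...,2])>50)&(P[...,2]>10)&(P[...,2]<30)&(abs(P[...,1]+78)<30)
t=P[m];k=np.polyfit(t[:,0],t[:,1],1);print(t.min(0),t.max(0),np.degrees(np.arctan(k[0])),np.polyval(k,461))
E
```

```text
t10.88 tcp [457.9 -78.5  55.1] yaw [-89.92  -0.57 176.7 ] F [-0.9  0.6 -0. ] w 46.9 j [ 15. -17. -27.  -0. -80.  72.]
shift m: x -0.0041 y -0.0749 z -0.0702 turn -0.80
[396.85060835 -92.98487728  10.36991854] [526.74383746 -64.43995763  24.55609055] -3.333674868119689 -78.58496775868375
```

View pics/w10.png

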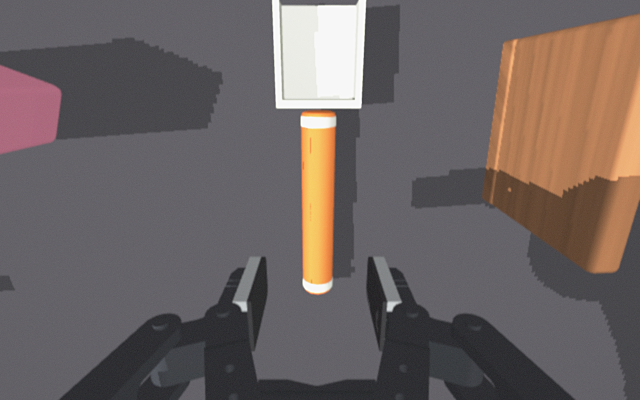

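move_arm(series=[0,0.04,0.001,0,0,0.07,0.001,0,0,0.088,0.001,0,0,0.094,0.001,0,0,0.094,0.001,0])

```text
clock: 11.35
tool_pos: [460.9, -76.4, -33.6]
orientation: [-89.9, -0.1, 177.0]
contact_force: [0.3, -0.6, 0.0]
grip_width: 47.1
```

move_arm(series=[0,0,0,0,0,0,0,0,0,0,0,0,0,0,0,0,0,0,0,0], grip=0.95)

```text
clock: 11.77
tool_pos: [463.4, -76.6, -30.2]
orientation: [-90.0, 0.2, 177.0]
contact_force: [-1.1, 1.6, 6.4]
grip_width: 19.8
```

move_arm(series=[0,-0.04,0,0,0,-0.08,0,0,0,-0.12,0,0,0,-0.155,0,0,0,-0.155,0,0])

```text
clock: 12.18
tool_pos: [465.5, -77.3, 131.8]
orientation: [-90.0, 0.8, 176.9]
contact_force: [0.7, -0.6, 0.6]
grip_width: 19.7
```

```bash
python3 look.py wrist w11; python3 - <<'E'
from h import *
P=np.load('wrist.npy');im=np.load('wrist_img.npy').astype(int)
m=((im[...,0]-im[...,2])>50)&(P[...,2]>100)&(abs(P[...,1]+78)<30)
t=P[m];k=np.polyfit(t[:,0],t[:,1],1);print(t.min(0),t.max(0),np.degrees(np.arctan(k[0])),np.polyval(k,461),np.percentile(t[:,2],[50,95,99]))
go(452.5,403,110,178.7)
E
```

```text
t12.18 tcp [465.5 -77.3 131.8] yaw [-90.04   0.79 176.94] F [ 0.7 -0.6  0.6] w 19.7 j [ 15. -19. -21.   0. -87.  72.]
shift m: x 0.0031 y 0.0018 z -0.0686 turn -0.56
[407.65866034 -91.62141245 168.1020867 ] [529.21520219 -61.15822723 244.08456857] -4.2451654077475665 -75.97159260205792 [183.14173647 185.08630734 185.74148269]
t12.23 tcp [464.1 -76.7 127.6] yaw [-90.09   0.51 176.94] F [ 0.4  0.2 -2.1] w 19.5 j [ 15. -19. -21.   0. -87.  72.]
shift m: x 0.0372 y 0.0176 z -0.4784 turn -1.76
```

View pics/w11.png

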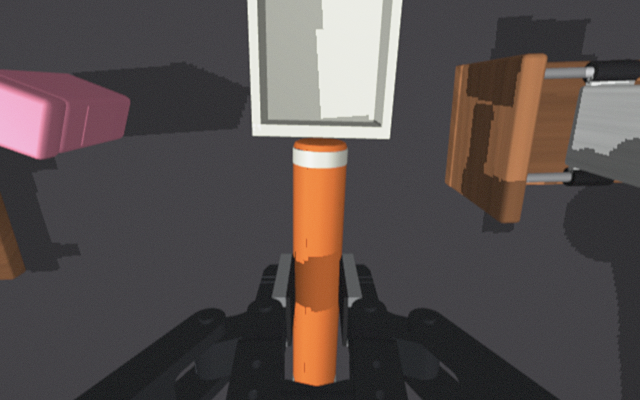

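move_arm(series=[0.037,0,-0.478,-1.7,0.037,0,-0.478,-1.7,0.037,0,-0.478,-1.7,0.037,0,-0.478,-1.7,0.037,0,-0.478,-1.7])

```text
clock: 12.65
tool_pos: [455.8, 133.2, 121.7]
orientation: [-90.0, -0.0, 178.6]
contact_force: [1.4, -0.5, -0.4]
grip_width: 19.6
```

```bash
python3 -c "
from h import *
go(452.5,404,110,178.7)"
```

```text
t12.65 tcp [455.8 133.2 121.7] yaw [-9.0020e+01 -3.0000e-02  1.7863e+02] F [ 1.4 -0.5 -0.4] w 19.6 j [ 41. -17. -20.  -0. -87.  48.]
shift m: x 0.0097 y 0.0117 z -0.2706 turn -0.07
```

move_arm(series=[0.007,0,-0.271,0,0.007,0,-0.271,0,0.007,0,-0.271,0,0.007,0,-0.271,0,0.007,0,-0.271,0])

```text
clock: 13.07
tool_pos: [455.3, 341.7, 121.3]
orientation: [-90.0, -0.1, 178.7]
contact_force: [0.9, 1.5, -0.7]
grip_width: 19.3
```

```bash
python3 -c "
from h import *
go(453,404,80,178.7)"
```

```text
t13.07 tcp [455.3 341.7 121.3] yaw [-8.9970e+01 -6.0000e-02  1.7866e+02] F [ 0.9  1.5 -0.7] w 19.3 j [ 57.  -2.  -7.  -0. -85.  32.]
shift m: x 0.0037 y 0.0413 z -0.0622 turn -0.04
```

move_arm(series=[0.004,0,-0.062,0,0.004,0.041,-0.062,0,0.004,0.041,-0.062,0,0.004,0.041,-0.062,0,0.004,0.041,-0.062,0])

```text
clock: 13.48
tool_pos: [453.8, 401.2, 81.1]
orientation: [-89.9, -0.0, 178.6]
contact_force: [-0.3, -0.3, 0.1]
grip_width: 19.5
```

```bash
python3 look.py wrist w12; python3 - <<'E'
from h import *
P=np.load('wrist.npy');im=np.load('wrist_img.npy').astype(int)
q=P.reshape(-1,3);q=q[np.isfinite(q[:,0])]
for yc in(253,330,404):
  for xc in(405,495):
    s=q[(abs(q[:,0]-xc)<25)&(abs(q[:,1]-yc)<25)&(q[:,2]>48)&(q[:,2]<72)]
    if len(s)>20: print(xc,yc,len(s),np.round((s.min(0)+s.max(0))/2,1),np.round(s.max(0)-s.min(0)))
m=((im[...,0]-im[...,2])>80)&(P[...,2]>100)&(abs(P[...,1]-404)<30)
t=P[m];k=np.polyfit(t[:,0],t[:,1],1);print(t.min(0),t.max(0),np.degrees(np.arctan(k[0])),np.polyval(k,455),np.percentile(t[:,2],[50,95,99]))
E
```

```text
t13.48 tcp [453.8 401.2  81.1] yaw [-8.9910e+01 -1.0000e-02  1.7865e+02] F [-0.3 -0.3  0.1] w 19.5 j [ 60.   4.  -5.   0. -81.  28.]
shift m: x -0.0219 y -0.0489 z 0.4094 turn 1.15
405 253 2609 [406.1 257.   58.7] [48. 38. 21.]
495 253 3538 [491.3 254.2  59. ] [42. 38. 22.]
405 330 876 [408.9 332.1  58.6] [18. 37. 21.]
495 330 1116 [498.1 329.4  58.9] [18. 37. 22.]
495 404 390 [500.8 406.9  59. ] [17. 31. 21.]
[397.26744144 388.64337004 118.55416863] [518.04199335 415.71861824 192.30981932] -2.6018875826022865 402.1946310920917 [132.3980781  134.17134801 134.71651575]
```

View pics/w12.png

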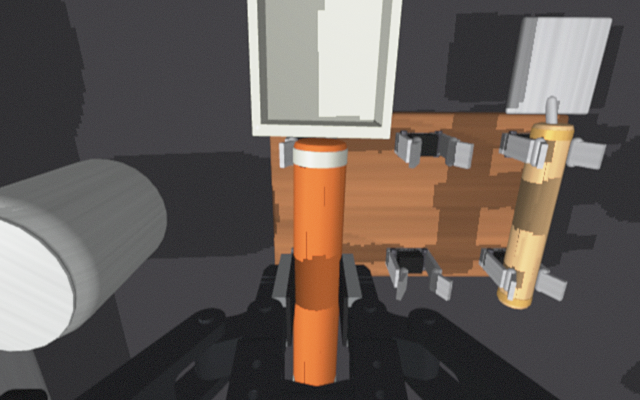

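move_arm(series=[0,0.02,-0.0035,-0.8,0,0.04,-0.0035,-0.8,0,0.042,-0.0035,-0.8,0,0.042,-0.0035,-0.8,0,0.042,-0.0035,-0.8])

```text
clock: 13.95
tool_pos: [454.9, 405.3, 41.6]
orientation: [-90.1, 0.1, 179.4]
contact_force: [0.5, -0.3, -0.5]
grip_width: 19.6
```

```bash
python3 look.py wrist w13; python3 - <<'E'
from h import *
P=np.load('wrist.npy');im=np.load('wrist_img.npy').astype(int)
q=P.reshape(-1,3);q=q[np.isfinite(q[:,0])]
for yc in(253,330,404):
  for xc in(405,495):
    s=q[(abs(q[:,0]-xc)<25)&(abs(q[:,1]-yc)<25)&(q[:,2]>48)&(q[:,2]<69)]
    if len(s)>20: print(xc,yc,len(s),np.round((s.min(0)+s.max(0))/2,1),np.round(s.max(0)-s.min(0)))
m=((im[...,0]-im[...,2])>80)&(P[...,2]>75)&(abs(P[...,1]-404)<30)
t=P[m];k=np.polyfit(t[:,0],t[:,1],1);print(t.min(0),t.max(0),np.degrees(np.arctan(k[0])),np.polyval(k,455),np.percentile(t[:,2],[50,95,99]))
E
```

```text
t13.95 tcp [454.9 405.3  41.6] yaw [-9.0090e+01  1.2000e-01  1.7941e+02] F [ 0.5 -0.3 -0.5] w 19.6 j [ 61.   6.  -8.   0. -76.  29.]
shift m: x -0.0154 y -0.0884 z 0.4138 turn 1.91
405 253 3703 [406.2 257.2  58.5] [47. 38. 21.]
495 253 4193 [491.4 258.2  58.5] [43. 31. 21.]
405 330 708 [410.2 330.9  58.5] [15. 34. 21.]
495 330 1777 [498.  329.3  58.5] [18. 37. 21.]
405 404 64 [409.8 406.7  64.4] [14. 28.  6.]
495 404 760 [500.4 404.4  58.6] [15. 36. 21.]
[398.56013411 393.83014326  79.50266333] [519.06165579 418.91675617 152.99196184] -1.9112513452341757 406.22054533880504 [92.99510101 94.78277432 95.28948203]
```

View pics/w13.png

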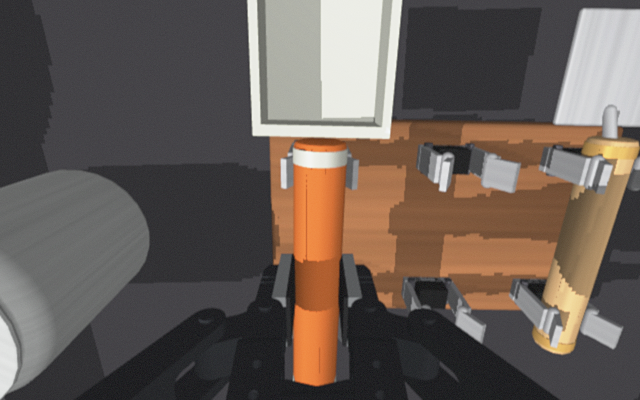

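move_arm(series=[0,0.01,0,0,0,0.017,0,0,0,0.023,0,0,0,0.029,0,0,0,0.034,0,0])

```text
clock: 14.42
tool_pos: [454.7, 405.6, 6.3]
orientation: [-90.0, 0.1, 179.5]
contact_force: [1.8, -0.8, 1.2]
grip_width: 19.7
```

move_arm(series=[0,0.002,0,0,0,0.004,0,0,0,0.004,0,0,0,0.004,0,0])

```text
clock: 14.75
tool_pos: [454.1, 405.2, 3.6]
orientation: [-90.0, 0.1, 179.5]
contact_force: [-6.2, -3.9, 12.8]
grip_width: 19.5
```

move_arm(series=[0,0.001,0,0,0,0.002,0,0,0,0.002,0,0])

```text
clock: 15.0
tool_pos: [454.2, 405.3, 3.5]
orientation: [-90.0, 0.1, 179.5]
contact_force: [-11.3, -6.4, 21.4]
grip_width: 19.3
```

```bash
python3 look.py wrist w14;  python3 look.py scene s14; python3 - <<'E'
from h import *
P=np.load('wrist.npy');im=np.load('wrist_img.npy').astype(int)
wood=((im[...,0]-im[...,2])>70)&(P[...,2]>42)&(abs(P[...,1]-405)<15)
t=P[wood]; 
for a in range(440,525,10):
    s=t[(t[:,0]>a)&(t[:,0]<a+10)]; print(a,np.round(np.percentile(s[:,2],[90,99]),1) if len(s) else None)
E
```

```text
t15.00 tcp [454.2 405.3   3.5] yaw [-8.999e+01  1.100e-01  1.795e+02] F [-11.3  -6.4  21.4] w 19.3 j [ 61.   7. -10.   0. -73.  29.]
shift m: x -0.0154 y -0.1265 z 0.4137 turn 2.00
t15.05 tcp [454.2 405.3   3.5] yaw [-8.999e+01  1.100e-01  1.795e+02] F [-10.5  -6.4  21.2] w 19.6 j [ 61.   7. -10.   0. -73.  29.]
shift m: x -0.0154 y -0.1265 z 0.4138 turn 2.00
440 [56.7 58.3]
450 [56.5 57.3]
460 [56.6 57.8]
470 [56.5 57.3]
480 [56.6 57.4]
490 [56.7 57.5]
500 [56.7 57.4]
510 [55.7 56.8]
520 None
```

Seated and stalled. Release and lift.

move_arm(series=[0,-0.003,0,0,0,-0.003,0,0,0,-0.003,0,0,0,-0.003,0,0], grip=0.45)

```text
clock: 15.43
tool_pos: [453.5, 405.0, 1.4]
orientation: [-89.9, -0.0, 179.4]
contact_force: [-0.6, -0.4, -0.8]
grip_width: 46.9
```

move_arm(series=[0,-0.04,0,0,0,-0.08,0,0,0,-0.12,0,0,0,-0.14,0,0,0,-0.14,0,0])

```text
clock: 15.85
tool_pos: [455.9, 407.0, 148.9]
orientation: [-90.4, 0.4, 179.4]
contact_force: [-0.4, 0.4, 0.3]
grip_width: 46.9
```

```bash
python3 look.py wrist w15; python3 - <<'E'
from h import *
P=np.load('wrist.npy');im=np.load('wrist_img.npy').astype(int)
for yc in(405,255):
  wood=((im[...,0]-im[...,2])>60)&(P[...,2]>42)&(abs(P[...,1]-yc)<12)
  t=P[wood]; print(yc,t.min(0),t.max(0))
  for a in range(390,525,15):
    s=t[(t[:,0]>a)&(t[:,0]<a+15)]; print(a,np.round(np.percentile(s[:,2],[90,99]),1) if len(s) else None)
go(504,-299,130,179)
E
```

```text
t15.85 tcp [455.9 407.  148.9] yaw [-90.39   0.37 179.44] F [-0.4  0.4  0.3] w 46.9 j [ 61.   3.   1.   0. -87.  29.]
shift m: x -0.0142 y 0.0189 z 0.4155 turn 1.94
405 [388.32382255 393.78997333  42.67603239] [518.14940917 416.96917783  58.52220711]
390 [56.8 57.5]
405 [57.  57.9]
420 [56.9 57.6]
435 [56.8 57.8]
450 [56.7 57.5]
465 [56.9 57.6]
480 [56.8 57.8]
495 [57.  57.7]
510 [55.9 56.9]
255 [382.74219628 244.28140331  42.06626907] [512.35600577 266.99670077  58.56885503]
390 [57.1 58. ]
405 [56.9 57.8]
420 [56.7 57.5]
435 [56.8 57.7]
450 [57.1 57.6]
465 [56.9 57.9]
480 [57.  57.9]
495 [57.1 57.9]
510 [56.1 57.6]
t15.90 tcp [454.8 406.4 145.3] yaw [-9.0240e+01  1.7000e-01  1.7944e+02] F [-0.5 -0.4 -1.1] w 47.4 j [ 61.   4.   1.   0. -87.  29.]
shift m: x -0.0561 y 0.0153 z 0.7049 turn 0.44
```

View pics/w15.png

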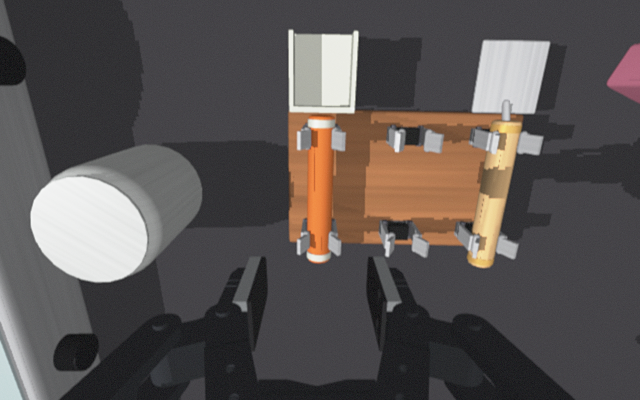

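move_arm(series=[-0.056,0,0.705,0.6,-0.056,0,0.705,0.6,-0.056,0,0.705,0.6,-0.056,0,0.705,0.6,-0.056,0,0.705,0.6])

```text
clock: 16.32
tool_pos: [467.4, 195.4, 140.3]
orientation: [-89.9, -0.1, 178.9]
contact_force: [1.5, 0.4, 0.1]
grip_width: 47.3
```

move_arm(series=[-0.04,0,0.5,0,-0.04,0,0.5,0,-0.04,0,0.5,0,-0.04,0,0.5,0,-0.04,0,0.5,0])

```text
clock: 16.73
tool_pos: [479.7, -12.4, 140.7]
orientation: [-90.0, -0.1, 178.9]
contact_force: [2.4, 0.5, 0.1]
grip_width: 47.2
```

```bash
python3 -c "
from h import *
go(504,-297,100,178.8)"
```

```text
t16.73 tcp [479.7 -12.4 140.7] yaw [-8.9980e+01 -1.1000e-01  1.7887e+02] F [2.4 0.5 0.1] w 47.2 j [ 23. -16. -18.  -0. -89.  66.]
shift m: x -0.0299 y 0.0407 z 0.2841 turn 0.07
```

move_arm(series=[-0.03,0,0.284,0,-0.03,0,0.284,0,-0.03,0,0.284,0,-0.03,0,0.284,0,-0.03,0,0.284,0])

```text
clock: 17.15
tool_pos: [497.5, -220.0, 140.5]
orientation: [-90.0, -0.1, 178.8]
contact_force: [1.4, 0.7, 0.2]
grip_width: 47.1
```

move_arm(series=[-0.007,0,0.075,0,-0.007,0.02,0.075,0,-0.007,0.04,0.075,0,-0.007,0.04,0.075,0,-0.007,0.04,0.075,0])

```text
clock: 17.57
tool_pos: [502.3, -292.9, 99.7]
orientation: [-90.1, -0.3, 178.8]
contact_force: [-0.2, 0.0, 0.0]
grip_width: 47.3
```

```bash
python3 look.py wrist w16; python3 - <<'E'
from h import *
P=np.load('wrist.npy').reshape(-1,3);P=P[np.isfinite(P[:,0])]
def sel(x0,x1,y0,y1,z0,z1): return P[(P[:,0]>x0)&(P[:,0]<x1)&(P[:,1]>y0)&(P[:,1]<y1)&(P[:,2]>z0)&(P[:,2]<z1)]
for s in (sel(430,580,-230,-190,98,112),sel(430,580,-330,-270,100,112)):
    if len(s)>10:
        s=s[:,:2].astype(np.float32);print(len(s),cv2.minAreaRect(s),s.min(0),s.max(0))
go(504,-297,100,178.8)
E
```

```text
t17.57 tcp [ 502.3 -292.9   99.7] yaw [-90.07  -0.3  178.79] F [-0.2  0.   0. ] w 47.3 j [-11.   0.  -7.  -0. -83.  99.]
shift m: x 0.0423 y -0.0303 z -0.2835 turn 1.29
4702 ((509.3599853515625, -205.61856079101562), (14.767402648925781, 103.50728607177734), 88.56285858154297) [ 457.54364 -213.75023] [ 561.12634 -197.25345]
1903 ((506.9444885253906, -298.56597900390625), (10.009228706359863, 65.40453338623047), 88.60523223876953) [ 474.23935 -303.9299 ] [ 539.6444  -292.99753]
t17.62 tcp [ 503.5 -292.8  101.9] yaw [-8.9990e+01 -1.1000e-01  1.7887e+02] F [-0.2 -0.4  0.6] w 46.7 j [-10.   0.  -7.   0. -83.  99.]
shift m: x -0.0006 y 0.0019 z 0.0041 turn 0.07
```

View pics/w16.png

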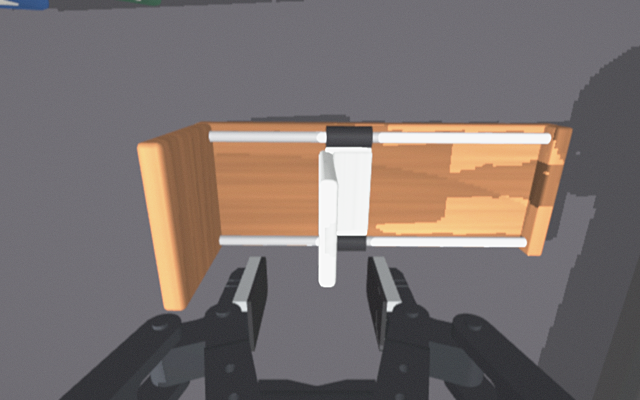

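move_arm(series=[-0.002,0.01,0.005,0.2,-0.002,0.04,0.005,0.2,-0.002,0.065,0.005,0.2,-0.002,0.065,0.005,0.2,-0.002,0.065,0.005,0.2])

```text
clock: 18.03
tool_pos: [505.5, -297.7, 37.2]
orientation: [-90.0, -0.1, 178.7]
contact_force: [0.2, -0.4, 1.6]
grip_width: 46.6
```

move_arm(series=[0,0,0,0,0,0,0,0,0,0,0,0,0,0,0,0,0,0,0,0], grip=0.98)

```text
clock: 18.45
tool_pos: [507.0, -298.7, 39.7]
orientation: [-89.9, 0.2, 178.7]
contact_force: [-0.3, 0.9, 6.0]
grip_width: 9.1
```

move_arm(series=[0,0,0.02,0,0,0,0.045,0,0,0,0.07,0,0,0,0.095,0,0,0,0.105,0])

```text
clock: 18.87
tool_pos: [504.1, -406.1, 39.7]
orientation: [-89.9, 0.2, 178.6]
contact_force: [0.4, 2.5, 8.1]
grip_width: 8.9
```

move_arm(series=[0,0,0,0,0,0,0,0,0,0,0,0,0,0,0,0], grip=0.55)

```text
clock: 19.2
tool_pos: [503.2, -402.4, 37.2]
orientation: [-90.0, -0.0, 178.7]
contact_force: [-0.6, 0.1, -0.1]
grip_width: 38.6
```

move_arm(series=[0,-0.04,0,0,0,-0.08,0,0,0,-0.1,0,0,0,-0.1,0,0])

```text
clock: 19.53
tool_pos: [505.5, -404.3, 145.0]
orientation: [-89.7, 0.5, 178.7]
contact_force: [0.2, 0.3, 1.4]
grip_width: 38.8
```

```bash
python3 look.py wrist w17; python3 look.py top t17; python3 - <<'E'
from h import *
P=np.load('wrist.npy').reshape(-1,3);P=P[np.isfinite(P[:,0])]
def sel(x0,x1,y0,y1,z0,z1): return P[(P[:,0]>x0)&(P[:,0]<x1)&(P[:,1]>y0)&(P[:,1]<y1)&(P[:,2]>z0)&(P[:,2]<z1)]
for s in (sel(430,580,-230,-190,98,112),sel(430,580,-440,-370,100,112)):
    if len(s)>10:
        s=s[:,:2].astype(np.float32);print(len(s),cv2.minAreaRect(s),s.min(0),s.max(0))
E
```

```text
t19.53 tcp [ 505.5 -404.3  145. ] yaw [-89.66   0.5  178.71] F [0.2 0.3 1.4] w 38.8 j [-21.   9.   7.   0. -87. 110.]
shift m: x 0.0484 y 0.0150 z -0.3947 turn 1.21
t19.58 tcp [ 504.8 -403.4  141.5] yaw [-89.83   0.32 178.7 ] F [ 0.3 -0.6 -0.9] w 38.5 j [-21.   9.   6.   0. -87. 110.]
shift m: x 0.0477 y 0.0115 z -0.3938 turn 1.20
3660 ((509.4736633300781, -205.58755493164062), (16.23278045654297, 103.1733627319336), 88.32121276855469) [ 457.94385 -214.60617] [ 561.13776 -196.58206]
1297 ((504.0914611816406, -406.2027587890625), (9.967389106750488, 65.71908569335938), 88.47576141357422) [ 471.18326 -411.5219 ] [ 536.98254 -400.41074]
```

View pics/w17.png

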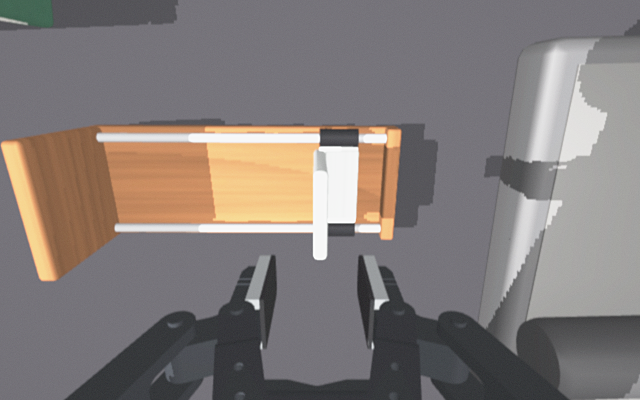

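View pics/t17.png

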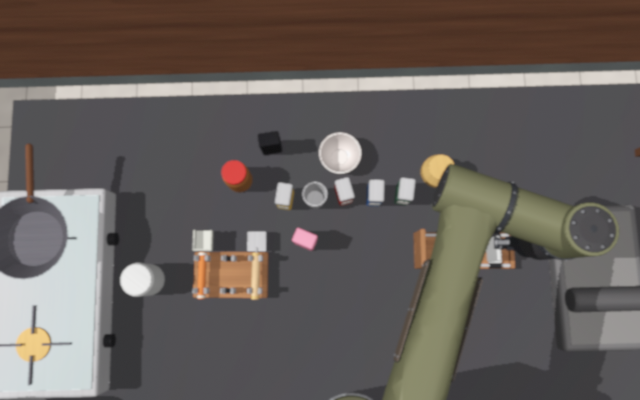

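```bash
python3 -c "
from h import *
go(670.5,-171,100,80.5)
P=np.load('top.npy').reshape(-1,3)
for nm,x,y in(('r',674,-2),('y',666,168),('g',671,-172),('b',669,-89)):
    s=P[(abs(P[:,0]-x)<40)&(abs(P[:,1]-y)<40)&(P[:,2]>97)&(P[:,2]<112)]; print(nm,cv2.minAreaRect(s[:,:2].astype(np.float32)))
"
```

```text
t19.63 tcp [ 504.  -402.6  138.7] yaw [-8.9960e+01  1.3000e-01  1.7869e+02] F [-0.5 -0.6 -1.5] w 38.6 j [-21.   9.   6.  -0. -87. 110.]
shift m: x -0.1612 y 0.0387 z -0.2354 turn 98.19
r ((674.9173583984375, -0.5536994934082031), (60.1993293762207, 39.59857940673828), 13.1793212890625)
y ((665.9398803710938, 168.17120361328125), (40.21622085571289, 59.583030700683594), 78.53304290771484)
g ((670.134765625, -171.3828582763672), (40.0940055847168, 59.81449890136719), 80.19197845458984)
b ((667.864990234375, -89.15123748779297), (39.35390853881836, 58.908355712890625), 87.27802276611328)
```

move_arm(series=[-0.161,0,-0.235,98.2,-0.161,0,-0.235,98.2,-0.161,0,-0.235,98.2,-0.161,0,-0.235,98.2,-0.161,0,-0.235,98.2], grip=0)

```text
clock: 20.05
tool_pos: [622.9, -234.9, 135.6]
orientation: [-89.9, -0.1, 143.1]
contact_force: [0.3, -0.6, 0.1]
grip_width: 85.7
```

```bash
python3 -c "
from h import *
go(670.5,-171,100,80.5)"
```

```text
t20.05 tcp [ 622.9 -234.9  135.6] yaw [-8.9940e+01 -1.4000e-01  1.4314e+02] F [ 0.3 -0.6  0.1] w 85.7 j [ -4.  12.  10.  -0. -87.  57.]
shift m: x 0.0003 y 0.0356 z -0.0797 turn 62.64
```

move_arm(series=[0,0,-0.08,62.6,0,0,-0.08,62.6,0,0,-0.08,62.6,0,0,-0.08,62.6,0,0,-0.08,62.6])

```text
clock: 20.47
tool_pos: [670.1, -171.2, 134.8]
orientation: [-89.8, -0.1, 107.4]
contact_force: [-0.1, -1.1, 0.0]
grip_width: 85.4
```

```bash
python3 -c "
from h import *
go(670.5,-171,100,80.5)"
```

```text
t20.47 tcp [ 670.1 -171.2  134.8] yaw [-8.9800e+01 -8.0000e-02  1.0744e+02] F [-0.1 -1.1  0. ] w 85.4 j [  2.  16.  14.  -0. -88.  15.]
shift m: x 0.0000 y 0.0348 z -0.0004 turn 26.94
```

move_arm(series=[0,0.01,0,27,0,0.025,0,27,0,0.035,0,27,0,0.035,0,27,0,0.035,0,27])

```text
clock: 20.88
tool_pos: [669.1, -172.3, 99.3]
orientation: [-89.7, 0.0, 80.5]
contact_force: [0.0, -0.3, 0.6]
grip_width: 85.3
```

```bash
cat > tin.py <<'E'
import sys
from h import *
x,y,out=float(sys.argv[1]),float(sys.argv[2]),sys.argv[3]
zt=float(sys.argv[4]) if len(sys.argv)>4 else 100
s=st(); M=cam('wrist'); p,d=vision.capture('wrist'); P=cloud('wrist',d,M); cv2.imwrite(f'pics/{out}.png',p[:,:,::-1]); np.save('wrist.npy',P)
q=P.reshape(-1,3); q=q[np.isfinite(q[:,0])]
q=q[(abs(q[:,0]-x)<42)&(abs(q[:,1]-y)<42)&(abs(q[:,2]-zt)<5)]
r=cv2.minAreaRect(q[:,:2].astype(np.float32)); b=cv2.boxPoints(r); e=max([b[1]-b[0],b[2]-b[1]],key=np.linalg.norm)
print('tin',len(q),np.round(r[0],1),np.round(r[1],1),'long',round(np.degrees(np.arctan2(e[1],e[0])+np.pi/2)%180-90,1),'z',np.round(np.percentile(q[:,2],[5,50,95]),1))
E
python3 tin.py 670 -171 w18
```

```text
t20.88 tcp [ 669.1 -172.3   99.3] yaw [-8.973e+01  2.000e-02  8.051e+01] F [ 0.  -0.3  0.6] w 85.3 j [  2.  17.  11.  -0. -85. -12.]
tin 6428 [ 673.5 -170.5] [40.  60.2] long -9.3 z [ 98.1 100.7 101.8]
```

View pics/w18.png

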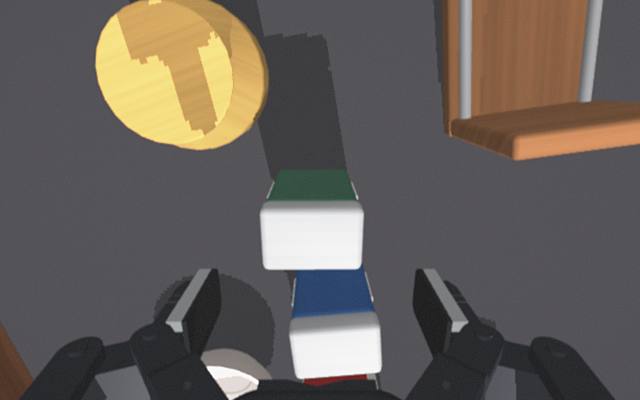

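move_arm(series=[0,0.02,-0.0025,0,0,0.05,-0.0025,0,0,0.075,-0.0025,0,0,0.088,-0.0025,0,0,0.088,-0.0025,0])

```text
clock: 21.35
tool_pos: [670.5, -172.8, 9.9]
orientation: [-89.6, 0.0, 80.8]
contact_force: [0.2, -0.2, -0.6]
grip_width: 85.3
```

move_arm(series=[0,0,0,0,0,0,0,0,0,0,0,0,0,0,0,0,0,0,0,0], grip=0.6)

```text
clock: 21.77
tool_pos: [674.5, -173.6, 17.3]
orientation: [-90.2, 0.0, 80.7]
contact_force: [0.0, 0.6, 6.3]
grip_width: 59.5
```

```bash
python3 tin.py 672 -171 w19
```

```text
t21.77 tcp [ 674.5 -173.6   17.3] yaw [-9.024e+01  1.000e-02  8.070e+01] F [0.  0.6 6.3] w 59.5 j [  2.  19.   5.   0. -76. -11.]
tin 16612 [ 673.9 -170.9] [40.5 86. ] long -9.6 z [ 96.8 100.6 101.7]
```

View pics/w19.png

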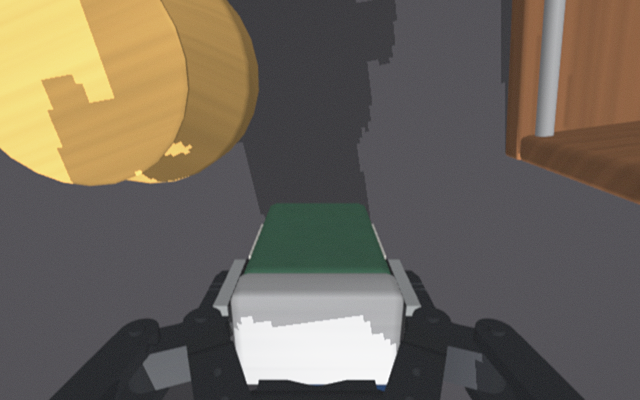

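move_arm(series=[0,-0.03,0,0,0,-0.07,0,0,0,-0.11,0,0,0,-0.13,0,0,0,-0.13,0,0])

```text
clock: 22.23
tool_pos: [675.5, -174.2, 152.4]
orientation: [-90.6, 0.0, 80.7]
contact_force: [0.1, 0.5, -1.2]
grip_width: 59.2
```

```bash
python3 tin.py 673 -171 w20 231; python3 -c "
from h import *
go(507,-239,142,88.6)"
```

```text
t22.23 tcp [ 675.5 -174.2  152.4] yaw [-9.063e+01  1.000e-02  8.067e+01] F [ 0.1  0.5 -1.2] w 59.2 j [  2.  16.  16.   0. -89. -11.]
tin 11980 [ 675.3 -171.5] [40.6 84.4] long -9.5 z [228.  235.2 235.9]
t22.28 tcp [ 674.5 -173.5  148.4] yaw [-9.036e+01 -5.000e-02  8.067e+01] F [ 0.3  0.7 -3. ] w 59.2 j [  2.  17.  16.   0. -89. -11.]
shift m: x -0.0918 y 0.0064 z 0.1546 turn -7.93
```

move_arm(series=[-0.092,0,0.155,-7.9,-0.092,0,0.155,-7.9,-0.092,0,0.155,-7.9,-0.092,0,0.155,-7.9,-0.092,0,0.155,-7.9])

```text
clock: 22.7
tool_pos: [500.7, -240.1, 143.2]
orientation: [-89.9, -0.0, 88.5]
contact_force: [1.3, 0.5, -0.2]
grip_width: 59.4
```

```bash
python3 tin.py 507 -239 w21 225; python3 -c "
from h import *
go(507,-239,33,88.6)"
```

```text
t22.70 tcp [ 500.7 -240.1  143.2] yaw [-8.987e+01 -4.000e-02  8.848e+01] F [ 1.3  0.5 -0.2] w 59.4 j [ -5.  -4.  -7.  -0. -87.   3.]
tin 16717 [ 507.3 -237.7] [40.6 83.7] long -1.3 z [222.3 226.6 227.6]
t22.75 tcp [ 500.7 -240.4  143.8] yaw [-8.992e+01 -3.000e-02  8.844e+01] F [ 2.1 -0.7 -1.3] w 59.6 j [ -5.  -4.  -7.  -0. -87.   3.]
shift m: x 0.0016 y 0.1108 z -0.0063 turn -0.16
```

View pics/w21.png

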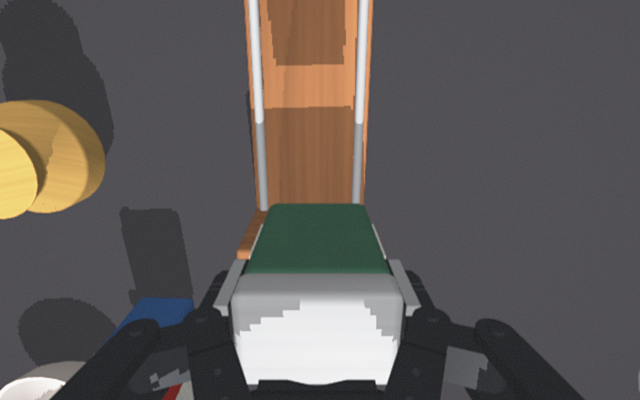

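```bash
python3 - <<'E'
from h import *
P=np.load('wrist.npy');q=P.reshape(-1,3);q=q[np.isfinite(q[:,0])]
for y in(-350,-330,-310,-290,-275):
    s=q[(abs(q[:,1]-y)<4)&(q[:,0]>430)&(q[:,0]<580)]
    r=s[(s[:,2]>20)&(s[:,2]<30)]; b=s[(s[:,2]>8)&(s[:,2]<30)]
    l=r[r[:,0]<505]; h=r[r[:,0]>505]
    print(y,len(r),l[:,0].mean() if len(l) else 0,h[:,0].mean() if len(h) else 0,b[:,0].min(),b[:,0].max())
# tin lid edges
s=q[(q[:,2]>226)&(abs(q[:,1]+238)<25)&(abs(q[:,0]-507)<60)]
print(s.min(0),s.max(0),np.histogram(s[:,0],bins=20))
E
```

```text
-350 216 462.5039340564056 547.7218650312192 453.14575187820924 557.1061142570304
-330 211 462.9666449921787 548.3098382395796 454.1794468741747 557.7742870070272
-310 189 463.713363928513 548.8135358236142 454.5819598506877 558.3867475457953
-290 184 464.25892246860286 549.361972259155 454.96449984851796 558.9392905361113
-275 166 464.3763557225918 549.8860821309316 455.758301396736 559.2798808087969
[ 447.00929282 -259.14723654  226.0002252 ] [ 566.89836416 -217.83264798  266.13379754] (array([3054, 1278,  837,  973, 1943, 2552, 1836, 1763, 1728, 1714, 1752,
       1782, 2250, 2336, 1044,  675, 1182, 2742, 2233, 1242]), array([447.00929282, 453.00374638, 458.99819995, 464.99265352,
       470.98710709, 476.98156065, 482.97601422, 488.97046779,
       494.96492135, 500.95937492, 506.95382849, 512.94828205,
       518.94273562, 524.93718919, 530.93164276, 536.92609632,
       542.92054989, 548.91500346, 554.90945702, 560.90391059,
       566.89836416]))
```

move_arm(series=[0.001,0.03,-0.001,-0.1,0.001,0.065,-0.001,-0.1,0.001,0.09,-0.001,-0.1,0.001,0.104,-0.001,-0.1,0.001,0.108,-0.001,-0.1])

```text
clock: 23.17
tool_pos: [503.4, -237.2, 31.7]
orientation: [-89.6, -0.1, 88.7]
contact_force: [-0.6, -0.4, -0.5]
grip_width: 59.3
```

move_arm(series=[0,0,0,0,0,0.002,0,0,0,0.003,0,0,0,0.003,0,0])

```text
clock: 23.5
tool_pos: [506.7, -238.1, 34.2]
orientation: [-90.1, 0.0, 88.7]
contact_force: [0.5, 0.1, -1.6]
grip_width: 59.5
```

```bash
python3 tin.py 507 -239 w22 114; python3 look.py scene s22; python3 - <<'E'
from h import *
im=np.load('scene_img.npy'); cv2.imwrite('pics/s22z.png',cv2.resize(im[200:350,140:300,::-1],None,fx=5,fy=4,interpolation=cv2.INTER_CUBIC))
E
```

```text
t23.50 tcp [ 506.7 -238.1   34.2] yaw [-9.008e+01  1.000e-02  8.867e+01] F [ 0.5  0.1 -1.6] w 59.5 j [ -5.  -2. -16.   0. -76.   3.]
tin 17026 [ 507.4 -235.5] [40.7 83.7] long -1.4 z [111.8 117.5 118.4]
t23.55 tcp [ 506.6 -238.1   34.1] yaw [-9.007e+01  1.000e-02  8.867e+01] F [ 0.9 -0.2 -1.6] w 59.3 j [ -5.  -2. -16.   0. -76.   3.]
shift m: x 0.2285 y -0.0959 z 0.0459 turn -88.83
```

View pics/s22z.png

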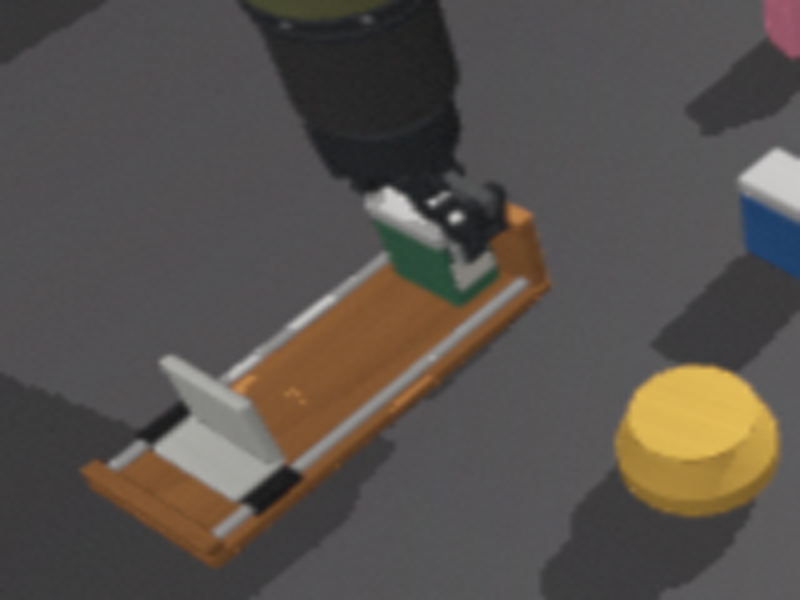

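move_arm(series=[0,0.001,0,0,0,0.002,0,0,0,0.003,0,0,0,0.003,0,0])

```text
clock: 23.93
tool_pos: [506.4, -238.1, 31.3]
orientation: [-90.0, 0.0, 88.7]
contact_force: [-1.8, 1.0, 2.7]
grip_width: 58.9
```

move_arm(series=[0,0,0,0,0,0,0,0,0,0,0,0,0,0,0,0], grip=0)

```text
clock: 24.27
tool_pos: [506.2, -238.1, 30.3]
orientation: [-90.0, 0.0, 88.7]
contact_force: [-0.2, -0.3, -1.0]
grip_width: 85.3
```

move_arm(series=[0,-0.03,0,0,0,-0.07,0,0,0,-0.1,0,0,0,-0.1,0,0,0,-0.1,0,0])

```text
clock: 24.68
tool_pos: [507.4, -238.3, 133.0]
orientation: [-90.3, 0.0, 88.7]
contact_force: [0.1, 0.2, -1.1]
grip_width: 85.7
```

```bash
python3 tin.py 507 -236 w23 114; python3 -c "
from h import *
go(670,-88,100,87.2)"
```

```text
t24.68 tcp [ 507.4 -238.3  133. ] yaw [-9.027e+01  4.000e-02  8.866e+01] F [ 0.1  0.2 -1.1] w 85.7 j [ -5.  -4.  -8.   0. -86.   3.]
tin 5372 [ 507.3 -235.5] [39.2 60.1] long -1.2 z [112.1 114.7 115.8]
t24.73 tcp [ 506.5 -237.9  130.8] yaw [-9.007e+01 -1.000e-02  8.866e+01] F [-0.4 -0.1 -1.1] w 85.5 j [ -5.  -4.  -8.  -0. -86.   3.]
shift m: x 0.1537 y 0.0308 z -0.1600 turn 1.46
```

View pics/w23.png

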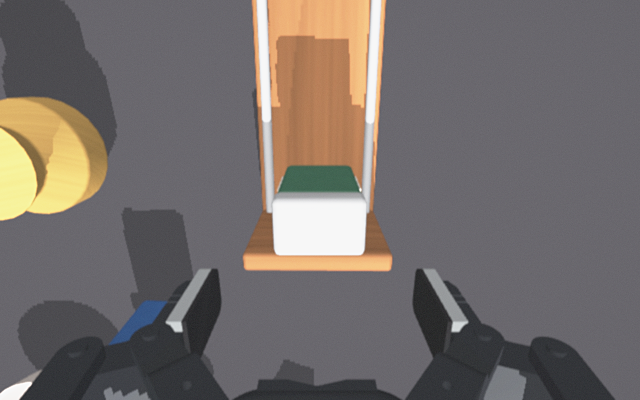

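move_arm(series=[0.153,0,-0.161,1.5,0.153,0,-0.161,1.5,0.153,0,-0.161,1.5,0.153,0,-0.161,1.5,0.153,0,-0.161,1.5])

```text
clock: 25.15
tool_pos: [661.0, -96.6, 128.5]
orientation: [-89.9, 0.0, 87.2]
contact_force: [-0.5, -1.7, -0.0]
grip_width: 85.5
```

```bash
python3 -c "
from h import *
go(671,-88,70,87.2)"
```

```text
t25.15 tcp [661.  -96.6 128.5] yaw [-8.986e+01  1.000e-02  8.716e+01] F [-0.5 -1.7 -0. ] w 85.5 j [  9.  13.  10.  -0. -87. -12.]
shift m: x 0.0091 y 0.0585 z -0.0096 turn -0.04
```

move_arm(series=[0.006,0.01,-0.007,0,0.006,0.03,-0.007,0,0.006,0.03,-0.007,0,0.006,0.03,-0.007,0])

```text
clock: 25.48
tool_pos: [666.2, -92.6, 97.5]
orientation: [-89.7, 0.1, 87.2]
contact_force: [0.2, 0.1, 0.5]
grip_width: 85.2
```

```bash
python3 tin.py 670 -88 w24 100
```

```text
t25.48 tcp [666.2 -92.6  97.5] yaw [-8.969e+01  5.000e-02  8.716e+01] F [0.2 0.1 0.5] w 85.2 j [  9.  14.   8.  -0. -84. -12.]
tin 6402 [671.4 -87.1] [39.8 60. ] long -4.1 z [ 98.1 100.7 101.7]
```

View pics/w24.png

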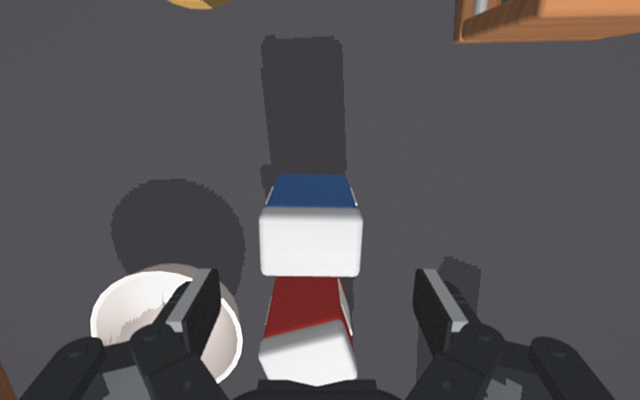

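move_arm(series=[0.004,0.02,-0.003,1,0.004,0.05,-0.003,1,0.004,0.075,-0.003,1,0.004,0.085,-0.003,1,0.004,0.085,-0.003,1])

```text
clock: 25.95
tool_pos: [669.2, -89.3, 13.3]
orientation: [-89.8, 0.0, 86.1]
contact_force: [-0.5, 0.3, -0.9]
grip_width: 85.1
```

move_arm(series=[0,0,0,0,0,0,0,0,0,0,0,0,0,0,0,0,0,0,0,0], grip=0.6)

```text
clock: 26.37
tool_pos: [672.6, -88.9, 18.7]
orientation: [-90.3, 0.0, 86.2]
contact_force: [-0.3, -0.5, 6.4]
grip_width: 59.4
```

move_arm(series=[0,-0.03,0,0,0,-0.07,0,0,0,-0.11,0,0,0,-0.13,0,0,0,-0.13,0,0])

```text
clock: 26.78
tool_pos: [673.7, -89.1, 153.7]
orientation: [-90.7, -0.0, 86.2]
contact_force: [0.1, -0.1, -0.6]
grip_width: 59.1
```

```bash
python3 tin.py 672 -88 w25 235; python3 -c "
from h import *
go(507,-280,145,88.6)"
```

```text
t26.78 tcp [673.7 -89.1 153.7] yaw [-9.066e+01 -2.000e-02  8.616e+01] F [ 0.1 -0.1 -0.6] w 59.1 j [  9.  14.  13.   0. -89. -13.]
tin 16807 [672.6 -87.4] [40.7 84.1] long -3.0 z [232.2 235.6 236.7]
t26.83 tcp [672.5 -88.5 149.7] yaw [-9.039e+01 -6.000e-02  8.617e+01] F [ 0.4  0.4 -3. ] w 59.6 j [  9.  14.  13.   0. -89. -13.]
shift m: x -0.2022 y 0.0047 z 0.1524 turn -2.43
```

View pics/w25.png

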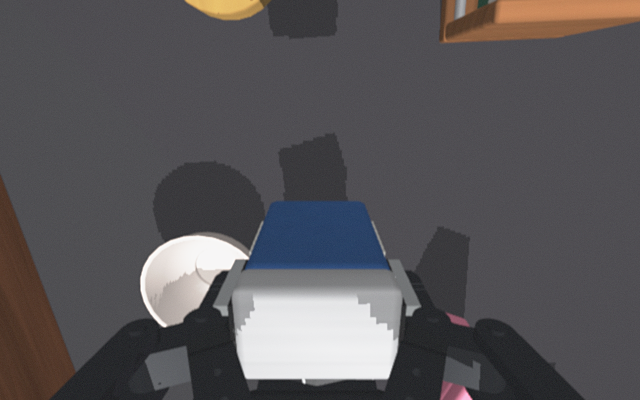

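move_arm(series=[-0.203,0,0.153,-2.5,-0.203,0,0.153,-2.5,-0.203,0,0.153,-2.5,-0.203,0,0.153,-2.5,-0.203,0,0.153,-2.5])

```text
clock: 27.25
tool_pos: [532.5, -246.8, 143.4]
orientation: [-89.9, -0.1, 88.7]
contact_force: [-0.0, -0.8, -2.1]
grip_width: 59.6
```

```bash
python3 -c "
from h import *
go(506,-281,145,88.6)"
```

```text
t27.25 tcp [ 532.5 -246.8  143.4] yaw [-8.986e+01 -6.000e-02  8.870e+01] F [-0.  -0.8 -2.1] w 59.6 j [ -5.   0.  -2.  -0. -87.   4.]
shift m: x -0.0348 y -0.0016 z 0.0257 turn 0.10
```

move_arm(series=[-0.035,0,0.025,0,-0.035,0,0.025,0,-0.035,0,0.025,0,-0.035,0,0.025,0,-0.035,0,0.025,0])

```text
clock: 27.67
tool_pos: [509.0, -279.7, 144.3]
orientation: [-89.9, -0.0, 88.7]
contact_force: [-0.1, -0.5, -3.1]
grip_width: 59.6
```

```bash
python3 tin.py 507 -280 w26 225; python3 -c "
from h import *
P=np.load('wrist.npy');q=P.reshape(-1,3);q=q[np.isfinite(q[:,0])]
for y in(-370,-350,-330):
    s=q[(abs(q[:,1]-y)<4)&(q[:,0]>430)&(q[:,0]<580)&(q[:,2]>20)&(q[:,2]<30)]
    l=s[s[:,0]<505]; h=s[s[:,0]>505]; print(y,(l[:,0].mean()+h[:,0].mean())/2)
go(506,-281,35,88.6)"
```

```text
t27.67 tcp [ 509.  -279.7  144.3] yaw [-8.992e+01 -5.000e-02  8.871e+01] F [-0.1 -0.5 -3.1] w 59.6 j [ -9.  -1.  -3.  -0. -87.   8.]
tin 16938 [ 507.2 -278.2] [40.6 83.8] long -1.4 z [222.5 226.2 227.2]
-370 504.6941246228349
-350 505.28084765367316
-330 505.7747695525236
t27.72 tcp [ 509.3 -279.6  144.5] yaw [-8.993e+01 -3.000e-02  8.874e+01] F [ 0.4 -0.5 -1.8] w 59.2 j [ -9.  -1.  -3.  -0. -87.   8.]
shift m: x -0.0015 y 0.1095 z 0.0032 turn 0.14
```

View pics/w26.png

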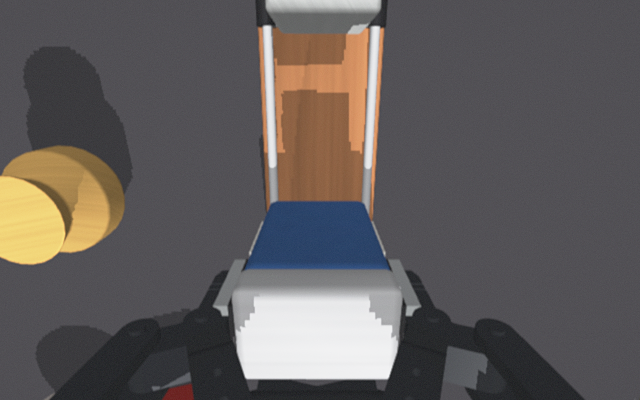

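move_arm(series=[-0.0015,0.03,0.001,0,-0.0015,0.065,0.001,0,-0.0015,0.09,0.001,0,-0.0015,0.104,0.001,0,-0.0015,0.108,0.001,0])

```text
clock: 28.13
tool_pos: [506.4, -280.3, 33.1]
orientation: [-89.7, -0.1, 88.7]
contact_force: [-0.3, 0.1, -2.9]
grip_width: 59.2
```

move_arm(series=[0,0,0,0,0,0.001,0,0,0,0.003,0,0,0,0.003,0,0,0,0.003,0,0])

```text
clock: 28.55
tool_pos: [508.4, -282.2, 35.3]
orientation: [-90.1, 0.0, 88.7]
contact_force: [-0.6, 0.3, -2.7]
grip_width: 59.0
```

```bash
python3 tin.py 507 -279 w27 114
```

```text
t28.55 tcp [ 508.4 -282.2   35.3] yaw [-9.008e+01  2.000e-02  8.867e+01] F [-0.6  0.3 -2.7] w 59.0 j [ -9.   2. -12.   0. -76.   8.]
tin 17865 [ 507.3 -276.3] [82.7 51. ] long 1.5 z [111.2 117.2 118.2]
```

move_arm(series=[0,0.001,0,0,0,0.002,0,0,0,0.003,0,0,0,0.0035,0,0])

```text
clock: 28.93
tool_pos: [508.1, -282.4, 32.7]
orientation: [-90.0, 0.1, 88.7]
contact_force: [-4.3, 3.4, 8.8]
grip_width: 59.4
```

move_arm(series=[0,0,0,0,0,0,0,0,0,0,0,0,0,0,0,0], grip=0)

```text
clock: 29.27
tool_pos: [507.9, -282.2, 30.8]
orientation: [-90.0, 0.0, 88.7]
contact_force: [0.4, 0.9, 0.5]
grip_width: 85.6
```

move_arm(series=[0,-0.03,0,0,0,-0.07,0,0,0,-0.11,0,0,0,-0.11,0,0,0,-0.11,0,0])

```text
clock: 29.68
tool_pos: [509.5, -282.6, 144.3]
orientation: [-90.3, 0.1, 88.7]
contact_force: [-0.7, 0.2, -1.8]
grip_width: 85.4
```

```bash
python3 tin.py 507 -300 w28 114; python3 -c "
from h import *
go(677,0,130,103.5)"
```

```text
t29.68 tcp [ 509.5 -282.6  144.3] yaw [-9.034e+01  9.000e-02  8.867e+01] F [-0.7  0.2 -1.8] w 85.4 j [ -9.  -1.  -3.   0. -87.   8.]
tin 4906 [ 509.1 -280.7] [39.1 60.1] long -1.2 z [112.1 114.7 115.8]
t29.73 tcp [ 508.4 -282.1  141.6] yaw [-90.12  -0.    88.66] F [-0.3  0.1 -1.9] w 85.3 j [ -9.  -1.  -4.  -0. -87.   8.]
shift m: x 0.2859 y 0.0116 z -0.1620 turn -14.84
```

View pics/w28.png

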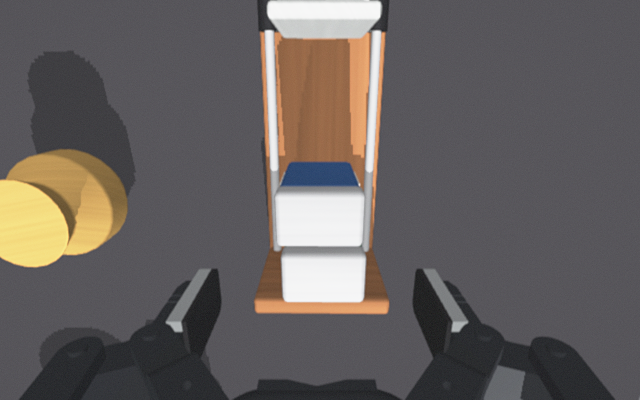

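move_arm(series=[0.286,0,-0.163,-14.5,0.286,0,-0.163,-14.5,0.286,0,-0.163,-14.5,0.286,0,-0.163,-14.5,0.286,0,-0.163,-14.5])

```text
clock: 30.15
tool_pos: [615.1, -101.7, 138.9]
orientation: [-89.9, -0.0, 103.2]
contact_force: [0.3, -0.6, -0.0]
grip_width: 85.6
```

```bash
python3 -c "
from h import *
go(677,-1,110,103.2)"
```

```text
t30.15 tcp [ 615.1 -101.7  138.9] yaw [-8.9850e+01 -3.0000e-02  1.0316e+02] F [ 0.3 -0.6 -0. ] w 85.6 j [  9.   6.   3.  -0. -87.   4.]
shift m: x 0.0840 y 0.0289 z -0.0832 turn -0.04
```

move_arm(series=[0.083,0,-0.082,0,0.083,0,-0.082,0,0.083,0.02,-0.082,0,0.083,0.03,-0.082,0,0.083,0.03,-0.082,0])

```text
clock: 30.57
tool_pos: [674.1, -2.2, 104.2]
orientation: [-89.5, -0.1, 103.3]
contact_force: [-0.4, 0.1, -1.0]
grip_width: 85.7
```

```bash
python3 tin.py 675 0 w29 100
```

```text
t30.57 tcp [674.1  -2.2 104.2] yaw [-8.946e+01 -7.000e-02  1.033e+02] F [-0.4  0.1 -1. ] w 85.7 j [ 17.  14.   9.  -0. -85.  -3.]
tin 6115 [677.8   1.1] [60.1 40.2] long 13.7 z [ 98.  100.7 101.8]
```

View pics/w29.png

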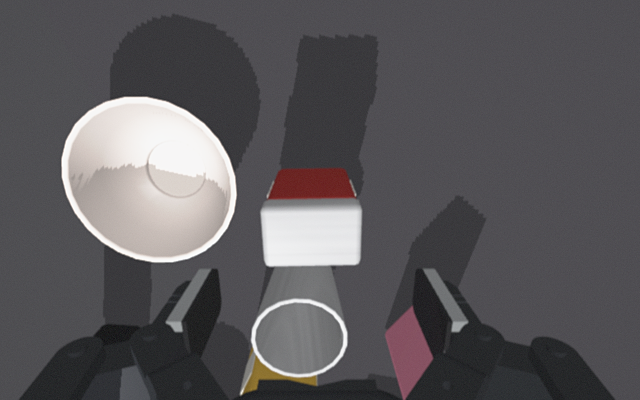

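move_arm(series=[0.001,0.02,-0.003,0,0.001,0.05,-0.003,0,0.001,0.075,-0.003,0,0.001,0.088,-0.003,0,0.001,0.088,-0.003,0])

```text
clock: 31.03
tool_pos: [676.4, -3.8, 19.4]
orientation: [-89.7, -0.0, 103.1]
contact_force: [-0.2, -0.1, -1.0]
grip_width: 85.1
```

move_arm(series=[0,0,0,0,0,0,0,0,0,0,0,0,0,0,0,0,0,0,0,0], grip=0.6)

```text
clock: 31.45
tool_pos: [680.2, -2.8, 26.0]
orientation: [-90.2, 0.1, 103.2]
contact_force: [-1.7, -0.7, 6.2]
grip_width: 59.4
```

move_arm(series=[0,-0.03,0,0,0,-0.07,0,0,0,-0.11,0,0,0,-0.13,0,0,0,-0.13,0,0])

```text
clock: 31.87
tool_pos: [681.6, -2.4, 160.9]
orientation: [-90.6, 0.1, 103.2]
contact_force: [0.5, 0.0, -0.2]
grip_width: 59.2
```

```bash
python3 tin.py 677 0 w30 232; python3 -c "
from h import *
go(505.5,-326,148,88.6)"
```

```text
t31.87 tcp [681.6  -2.4 160.9] yaw [-9.0650e+01  9.0000e-02  1.0317e+02] F [ 0.5  0.  -0.2] w 59.2 j [ 17.  14.  14.   0. -90.  -3.]
tin 15272 [677.2   0.9] [78.9 40.5] long 13.8 z [229.8 235.8 236.7]
t31.92 tcp [680.4  -2.  156.9] yaw [-9.0380e+01 -1.0000e-02  1.0317e+02] F [ 1.4 -0.2 -2.8] w 59.3 j [ 17.  14.  14.   0. -89.  -3.]
shift m: x -0.2757 y 0.0089 z 0.2441 turn 14.57
```

View pics/w30.png

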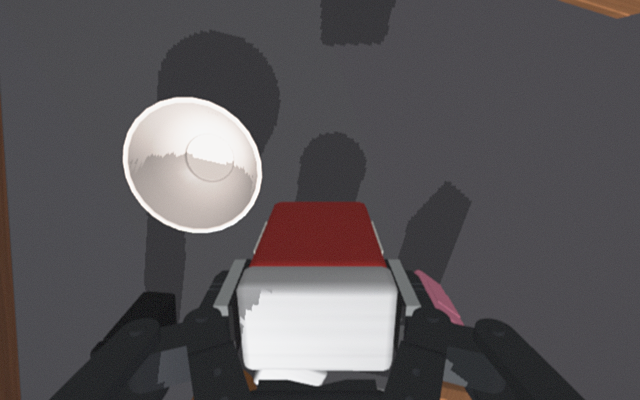

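move_arm(series=[-0.277,0,0.244,14.6,-0.277,0,0.244,14.6,-0.277,0,0.244,14.6,-0.277,0,0.244,14.6,-0.277,0,0.244,14.6])

```text
clock: 32.33
tool_pos: [578.5, -186.8, 150.7]
orientation: [-89.8, -0.1, 88.6]
contact_force: [1.6, -0.6, -2.2]
grip_width: 59.4
```

```bash
python3 -c "
from h import *
go(505.5,-328,152,88.6)"
```

```text
t32.33 tcp [ 578.5 -186.8  150.7] yaw [-8.984e+01 -6.000e-02  8.860e+01] F [ 1.6 -0.6 -2.2] w 59.4 j [  1.   4.   2.  -0. -88.  -2.]
shift m: x -0.1430 y -0.0013 z 0.0695 turn -0.00
```

move_arm(series=[-0.143,0,0.071,0,-0.143,0,0.071,0,-0.143,0,0.071,0,-0.143,0,0.071,0,-0.143,0,0.071,0])

```text
clock: 32.75
tool_pos: [502.0, -331.3, 151.1]
orientation: [-89.8, -0.0, 88.3]
contact_force: [0.8, 1.6, -3.0]
grip_width: 59.3
```

```bash
python3 tin.py 506 -325 w31 226; python3 -c "
from h import *
P=np.load('wrist.npy');q=P.reshape(-1,3);q=q[np.isfinite(q[:,0])]
for y in(-385,-370):
    s=q[(abs(q[:,1]-y)<4)&(q[:,0]>430)&(q[:,0]<580)&(q[:,2]>20)&(q[:,2]<30)]
    l=s[s[:,0]<505]; h=s[s[:,0]>505]; print(y,(l[:,0].mean()+h[:,0].mean())/2)
s=q[(q[:,1]<-385)&(q[:,2]>102)&(q[:,2]<112)]; print(s.min(0),s.max(0)) if len(s) else 0
st()"
```

```text
t32.75 tcp [ 502.  -331.3  151.1] yaw [-8.981e+01 -2.000e-02  8.826e+01] F [ 0.8  1.6 -3. ] w 59.3 j [-14.   3.   1.   0. -88.  13.]
tin 15549 [ 505.6 -326.8] [40.8 82.6] long -1.6 z [223.  226.1 228.2]
-385 504.3563254486786
-370 504.66804494983217
[ 470.9902306  -411.38006448  102.27924368] [ 536.36906933 -400.22514678  109.42462065]
t32.80 tcp [ 503.4 -329.2  150.9] yaw [-8.985e+01 -7.000e-02  8.831e+01] F [ 0.1  0.8 -2.9] w 59.2 j [-14.   3.   1.  -0. -88.  12.]
```

View pics/w31.png

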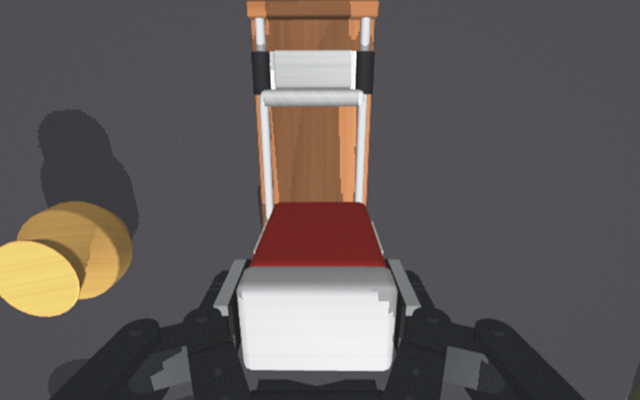

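move_arm(series=[0,0.03,0.001,0,0,0.065,0.001,0,0,0.09,0.001,0,0,0.104,0.001,0,0,0.107,0.001,0])

```text
clock: 33.22
tool_pos: [502.8, -325.3, 40.9]
orientation: [-89.6, -0.2, 88.6]
contact_force: [-0.7, 0.4, -2.5]
grip_width: 59.5
```

move_arm(series=[0,0,0,0,0,0.001,0,0,0,0.002,0,0,0,0.002,0,0,0,0.002,0,0])

```text
clock: 33.63
tool_pos: [505.3, -327.1, 44.8]
orientation: [-90.1, 0.0, 88.6]
contact_force: [0.5, 0.6, -3.0]
grip_width: 59.4
```

```bash
python3 tin.py 506 -335 w32 115
```

```text
t33.63 tcp [ 505.3 -327.1   44.8] yaw [-9.007e+01  2.000e-02  8.857e+01] F [ 0.5  0.6 -3. ] w 59.4 j [-14.   4.  -9.   0. -77.  12.]
tin 12317 [ 506.  -318.2] [50.3 83.9] long -0.0 z [112.1 119.  119.9]
```

move_arm(series=[0,0.001,0,0,0,0.002,0,0,0,0.003,0,0,0,0.004,0,0,0,0.0045,0,0])

```text
clock: 34.1
tool_pos: [504.8, -327.3, 40.1]
orientation: [-90.0, 0.0, 88.6]
contact_force: [-2.5, 2.6, 3.5]
grip_width: 59.2
```

move_arm(series=[0,0,0,0,0,0,0,0])

```text
clock: 34.27
tool_pos: [504.8, -327.3, 40.1]
orientation: [-90.0, 0.0, 88.6]
contact_force: [-2.5, 0.9, 3.3]
grip_width: 60.0
```

move_arm(series=[0,0,0,0,0,0,0,0,0,0,0,0,0,0,0,0], grip=0)

```text
clock: 34.6
tool_pos: [505.0, -327.2, 39.3]
orientation: [-90.0, 0.0, 88.6]
contact_force: [0.3, -0.8, -0.7]
grip_width: 85.4
```

move_arm(series=[0,-0.03,0,0,0,-0.07,0,0,0,-0.1,0,0,0,-0.1,0,0,0,-0.1,0,0])

```text
clock: 35.02
tool_pos: [506.1, -327.6, 142.2]
orientation: [-90.3, 0.1, 88.6]
contact_force: [0.6, 0.6, -1.2]
grip_width: 85.2
```

```bash
python3 tin.py 507 -345 w33 114; python3 look.py top t33; python3 -c "
from h import *
go(668,168.5,120,78.5)
P=np.load('top.npy').reshape(-1,3)
s=P[(abs(P[:,0]-666)<40)&(abs(P[:,1]-168)<40)&(P[:,2]>97)&(P[:,2]<112)]; print(cv2.minAreaRect(s[:,:2].astype(np.float32)))
"
```

```text
t35.02 tcp [ 506.1 -327.6  142.2] yaw [-9.028e+01  9.000e-02  8.856e+01] F [ 0.6  0.6 -1.2] w 85.2 j [-14.   2.  -0.   0. -87.  12.]
tin 4963 [ 503.8 -322.7] [39.5 60.1] long -0.6 z [112.  114.7 115.8]
t35.07 tcp [ 505.2 -327.1  139.9] yaw [-90.09   0.    88.56] F [-1.   0.3 -0.5] w 85.3 j [-14.   3.  -1.  -0. -87.  12.]
shift m: x 0.3174 y 0.0099 z 0.0472 turn -88.94
t35.12 tcp [ 504.6 -326.8  138.6] yaw [-8.996e+01 -4.000e-02  8.856e+01] F [-0.4 -0.3 -0.8] w 85.4 j [-14.   3.  -1.  -0. -87.  12.]
shift m: x 0.4993 y 0.0186 z -0.1509 turn 10.06
((665.470458984375, 167.43548583984375), (39.65031051635742, 59.77727127075195), 79.25480651855469)
```

View pics/w33.png

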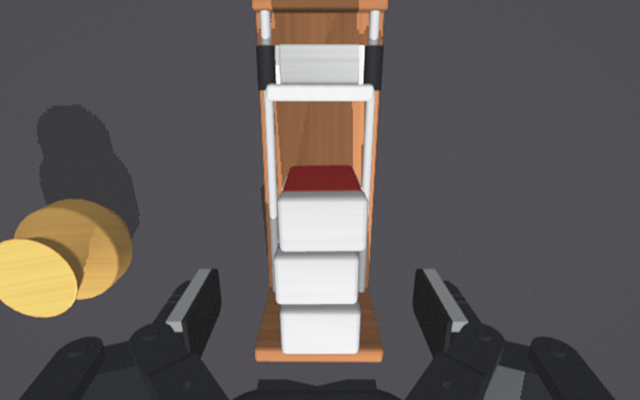

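View pics/t33.png

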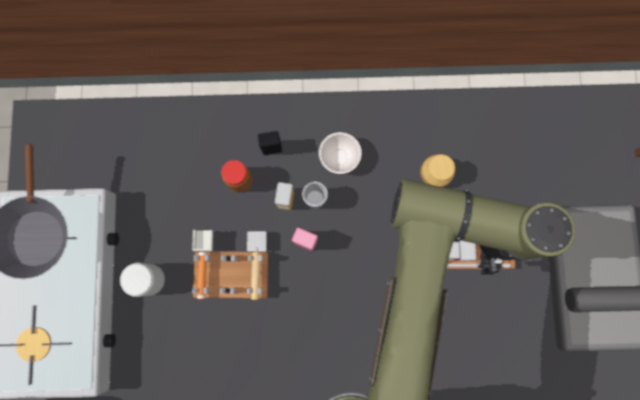

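move_arm(series=[0.5,0,-0.151,9.4,0.5,0,-0.151,9.4,0.5,0,-0.151,9.4,0.5,0,-0.151,9.4,0.5,0,-0.151,9.4])

```text
clock: 35.53
tool_pos: [568.6, -130.4, 137.8]
orientation: [-89.9, 0.0, 79.1]
contact_force: [1.7, -0.3, -0.2]
grip_width: 85.7
```

```bash
python3 -c "
from h import *
go(669,168,130,79.25)"
```

```text
t35.53 tcp [ 568.6 -130.4  137.8] yaw [-8.987e+01  3.000e-02  7.914e+01] F [ 1.7 -0.3 -0.2] w 85.7 j [  7.  -0.  -3.  -0. -87. -18.]
shift m: x 0.3120 y 0.0078 z -0.0424 turn -0.11
```

move_arm(series=[0.312,0,-0.042,0,0.312,0,-0.042,0,0.312,0,-0.042,0,0.312,0,-0.042,0,0.312,0,-0.042,0])

```text
clock: 35.95
tool_pos: [634.8, 67.3, 137.7]
orientation: [-89.9, 0.1, 79.2]
contact_force: [1.4, 0.0, -0.2]
grip_width: 85.2
```

```bash
python3 -c "
from h import *
go(668,167,105,79.25)"
```

```text
t35.95 tcp [634.8  67.3 137.7] yaw [-8.988e+01  7.000e-02  7.918e+01] F [ 1.4  0.  -0.2] w 85.2 j [ 24.   8.   5.  -0. -87. -35.]
shift m: x 0.1042 y 0.0327 z -0.0139 turn -0.07
```

move_arm(series=[0.103,0,-0.013,0,0.103,0,-0.013,0,0.103,0,-0.013,0,0.103,0.03,-0.013,0,0.103,0.03,-0.013,0])

```text
clock: 36.37
tool_pos: [664.2, 165.2, 101.1]
orientation: [-89.4, 0.3, 79.3]
contact_force: [-1.1, -0.9, -3.6]
grip_width: 85.1
```

```bash
python3 tin.py 667 168 w34 100
```

```text
t36.37 tcp [664.2 165.2 101.1] yaw [-89.43   0.27  79.27] F [-1.1 -0.9 -3.6] w 85.1 j [ 31.  16.  11.  -0. -85. -41.]
tin 6244 [668.6 169.6] [40.  60.1] long -10.2 z [ 98.  100.7 101.8]
```

View pics/w34.png

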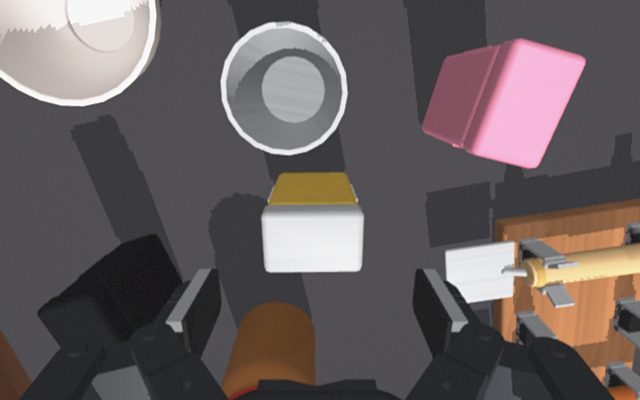

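move_arm(series=[0.003,0.02,-0.002,0,0.003,0.05,-0.002,0,0.003,0.075,-0.002,0,0.003,0.089,-0.002,0,0.003,0.089,-0.002,0])

```text
clock: 36.83
tool_pos: [667.7, 164.9, 16.6]
orientation: [-89.7, 0.2, 79.1]
contact_force: [0.8, 0.6, -0.8]
grip_width: 85.6
```

move_arm(series=[0,0,0,0,0,0,0,0,0,0,0,0,0,0,0,0,0,0,0,0], grip=0.6)

```text
clock: 37.25
tool_pos: [671.3, 166.9, 23.5]
orientation: [-90.2, -0.1, 79.2]
contact_force: [0.4, -0.2, 6.2]
grip_width: 59.1
```

move_arm(series=[0,-0.03,0,0,0,-0.07,0,0,0,-0.11,0,0,0,-0.13,0,0,0,-0.13,0,0])

```text
clock: 37.67
tool_pos: [672.4, 167.1, 158.5]
orientation: [-90.6, -0.3, 79.2]
contact_force: [0.6, -0.2, -0.4]
grip_width: 59.4
```

```bash
python3 tin.py 669 169 w35 234; python3 -c "
from h import *
go(505,-370,150,88.6)"
```

```text
t37.67 tcp [672.4 167.1 158.5] yaw [-90.56  -0.32  79.17] F [ 0.6 -0.2 -0.4] w 59.4 j [ 31.  16.  16.   0. -90. -41.]
tin 16438 [671.7 169.7] [40.9 83.4] long -10.3 z [231.6 235.7 237. ]
t37.72 tcp [671.2 167.1 154.5] yaw [-90.3   -0.23  79.16] F [ 0.2  0.1 -3.1] w 59.3 j [ 31.  16.  16.   0. -90. -41.]
shift m: x -0.5588 y 0.0045 z 0.0623 turn -9.44
```

View pics/w35.png

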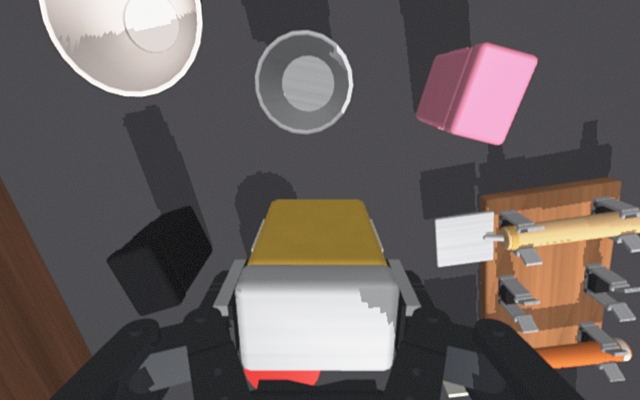

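move_arm(series=[-0.559,0,0.062,-9.4,-0.559,0,0.062,-9.4,-0.559,0,0.062,-9.4,-0.559,0,0.062,-9.4,-0.559,0,0.062,-9.4])

```text
clock: 38.13
tool_pos: [606.6, -33.9, 148.2]
orientation: [-89.8, -0.0, 88.6]
contact_force: [1.0, -0.8, -2.1]
grip_width: 59.6
```

```bash
python3 -c "
from h import *
go(505,-369.5,150,88.6)"
```

```text
t38.13 tcp [606.6 -33.9 148.2] yaw [-89.83  -0.    88.6 ] F [ 1.  -0.8 -2.1] w 59.6 j [ 16.   4.   1.  -0. -88. -17.]
shift m: x -0.3380 y -0.0018 z 0.0933 turn -0.00
```

move_arm(series=[-0.338,-0.002,0.093,0,-0.338,-0.002,0.093,0,-0.338,-0.002,0.093,0,-0.338,-0.002,0.093,0,-0.338,-0.002,0.093,0])

```text
clock: 38.55
tool_pos: [546.4, -233.2, 149.7]
orientation: [-89.9, -0.1, 88.6]
contact_force: [0.9, -0.5, -1.3]
grip_width: 59.5
```

```bash
python3 -c "
from h import *
go(505,-369.5,150,88.6)"
```

```text
t38.55 tcp [ 546.4 -233.2  149.7] yaw [-8.986e+01 -6.000e-02  8.858e+01] F [ 0.9 -0.5 -1.3] w 59.5 j [ -4.   2.  -1.  -0. -88.   2.]
shift m: x -0.1373 y -0.0003 z 0.0380 turn -0.02
```

move_arm(series=[-0.137,0,0.038,0,-0.137,0,0.038,0,-0.137,0,0.038,0,-0.137,0,0.038,0,-0.137,0,0.038,0])

```text
clock: 38.97
tool_pos: [504.0, -371.0, 148.9]
orientation: [-89.8, -0.1, 88.3]
contact_force: [-0.9, 0.1, -2.4]
grip_width: 59.2
```

move_arm(series=[0,0,0,0,0,0,0,0])

```text
clock: 39.13
tool_pos: [506.4, -367.2, 150.1]
orientation: [-89.9, -0.1, 88.6]
contact_force: [-1.0, 0.6, -1.3]
grip_width: 59.3
```

```bash
python3 tin.py 505 -368 w36 226; python3 -c "
from h import *
P=np.load('wrist.npy');q=P.reshape(-1,3);q=q[np.isfinite(q[:,0])]
s=q[(q[:,1]<-385)&(q[:,2]>102)&(q[:,2]<112)&(abs(q[:,0]-505)<40)]; print(s.min(0),s.max(0)) if len(s) else 0
st()"
```

```text
t39.13 tcp [ 506.4 -367.2  150.1] yaw [-8.990e+01 -8.000e-02  8.857e+01] F [-1.   0.6 -1.3] w 59.3 j [-18.   6.   4.  -0. -88.  16.]
tin 16354 [ 505.7 -364.8] [40.4 82.8] long -1.2 z [223.5 227.2 228.6]
[ 471.2473726  -412.11279008  102.00785305] [ 536.44674859 -400.28492463  109.03815469]
t39.18 tcp [ 506.7 -366.9  150.6] yaw [-8.993e+01 -5.000e-02  8.861e+01] F [ 0.5  0.6 -1.7] w 59.2 j [-18.   6.   4.  -0. -88.  16.]
```

View pics/w36.png

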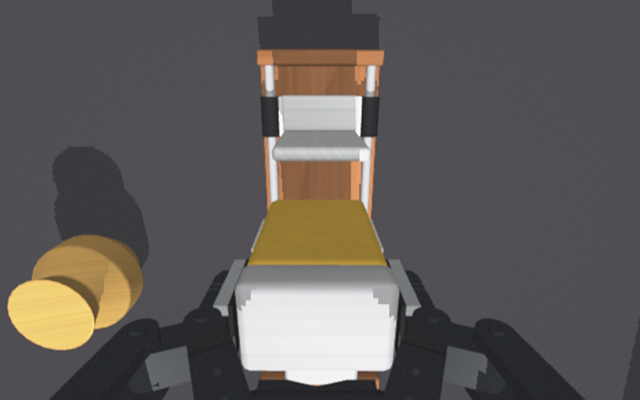

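move_arm(series=[-0.003,0.03,0.001,0,-0.003,0.06,0.001,0,-0.003,0.085,0.001,0,-0.003,0.1,0.001,0,-0.003,0.106,0.001,0])

```text
clock: 39.6
tool_pos: [504.5, -368.6, 41.8]
orientation: [-89.7, -0.2, 88.7]
contact_force: [-0.8, 0.7, -2.1]
grip_width: 59.3
```

move_arm(series=[0,0,0,0,0,0.001,0,0,0,0.002,0,0,0,0.002,0,0,0,0.002,0,0])

```text
clock: 40.02
tool_pos: [506.2, -371.1, 44.8]
orientation: [-90.1, 0.0, 88.6]
contact_force: [-0.1, 0.3, -1.9]
grip_width: 59.5
```

```bash
python3 tin.py 505 -375 w37 117
```

```text
t40.02 tcp [ 506.2 -371.1   44.8] yaw [-9.010e+01  4.000e-02  8.857e+01] F [-0.1  0.3 -1.9] w 59.5 j [-18.   8.  -4.   0. -77.  17.]
tin 10983 [ 506.1 -361.7] [55.1 83.3] long -2.7 z [113.4 121.  121.9]
```

Lid at 121, so ~6 mm to go (also shift 1 mm in −x).

move_arm(series=[0,0.002,0.001,0,0,0.004,0.001,0,0,0.005,0.001,0,0,0.006,0.001,0,0,0.0065,0.001,0])

```text
clock: 40.48
tool_pos: [504.5, -371.0, 37.6]
orientation: [-90.0, 0.0, 88.6]
contact_force: [-1.4, 1.3, 3.4]
grip_width: 58.9
```

move_arm(series=[0,0,0,0,0,0,0,0])

```text
clock: 40.65
tool_pos: [504.6, -371.1, 37.6]
orientation: [-90.0, 0.0, 88.6]
contact_force: [-1.9, 0.7, 1.7]
grip_width: 59.4
```

move_arm(series=[0,0,0,0,0,0,0,0,0,0,0,0,0,0,0,0], grip=0)

```text
clock: 40.98
tool_pos: [504.7, -370.9, 37.1]
orientation: [-90.0, 0.0, 88.6]
contact_force: [-0.3, 0.4, 0.5]
grip_width: 85.3
```

move_arm(series=[0,-0.03,0,0,0,-0.07,0,0,0,-0.1,0,0,0,-0.1,0,0,0,-0.1,0,0])

```text
clock: 41.4
tool_pos: [505.9, -371.5, 140.1]
orientation: [-90.3, 0.1, 88.6]
contact_force: [-0.4, -0.4, 0.0]
grip_width: 85.4
```

```bash
python3 tin.py 505 -382 w38 114; python3 -c "
from h import *
P=np.load('wrist.npy');q=P.reshape(-1,3);q=q[np.isfinite(q[:,0])]
s=q[(q[:,1]<-390)&(q[:,2]>102)&(q[:,2]<112)&(abs(q[:,0]-505)<40)]; print(s.min(0),s.max(0)) if len(s) else 0"
```

```text
t41.40 tcp [ 505.9 -371.5  140.1] yaw [-90.28   0.12  88.56] F [-0.4 -0.4  0. ] w 85.4 j [-18.   6.   3.   0. -87.  17.]
tin 5551 [ 505.6 -372.5] [60.7 65.1] long -89.9 z [111.2 114.6 115.8]
[ 471.18766366 -411.96039661  102.05571207] [ 536.63820001 -400.44499489  109.15222682]
```

View pics/w38.png

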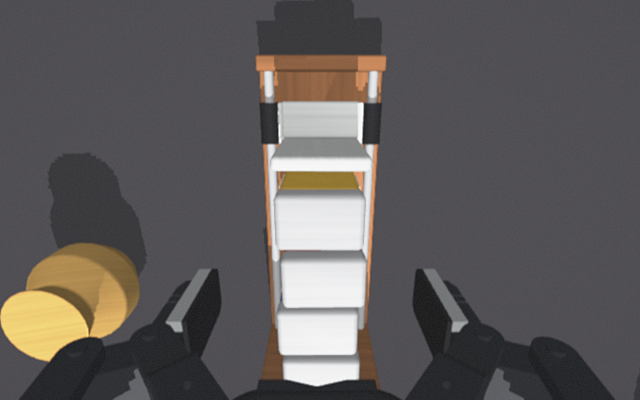

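move_arm(series=[0.02,0,0,0,0.046,0.02,0,0,0.046,0.06,0,0,0.046,0.095,0,0,0.046,0.095,0,0])

```text
clock: 41.87
tool_pos: [500.6, -321.6, 32.0]
orientation: [-89.2, -0.4, 88.5]
contact_force: [-0.5, 0.5, -2.8]
grip_width: 85.1
```

move_arm(series=[0,0,0,0,0,0,0,0])

```text
clock: 42.03
tool_pos: [506.3, -325.8, 43.9]
orientation: [-90.1, 0.1, 88.6]
contact_force: [-0.1, -0.7, 0.1]
grip_width: 85.3
```

move_arm(series=[0,0,0,0,0,0,0,0,0,0,0,0,0,0,0,0], grip=0.6)

```text
clock: 42.37
tool_pos: [506.5, -325.8, 44.9]
orientation: [-90.1, 0.1, 88.6]
contact_force: [-2.7, 0.8, 6.2]
grip_width: 59.2
```

```bash
python3 -c "
from h import *
go(506,-325.5,40,88.6)"
```

```text
t42.37 tcp [ 506.5 -325.8   44.9] yaw [-90.15   0.11  88.56] F [-2.7  0.8  6.2] w 59.2 j [-14.   4.  -9.   0. -77.  12.]
shift m: x 0.0003 y 0.0049 z 0.0005 turn -0.04
```

Red centred at x≈506. Release, lift and do blue (target x≈507).

move_arm(series=[0,0,0,0,0,0,0,0,0,0,0,0,0,0,0,0], grip=0)

```text
clock: 42.7
tool_pos: [505.8, -324.8, 42.0]
orientation: [-90.0, -0.0, 88.6]
contact_force: [0.4, -0.1, 0.0]
grip_width: 85.5
```

move_arm(series=[0,-0.03,0,0,0,-0.05,0,0,0.03,-0.05,0,0,0.043,-0.05,0,0,0.043,-0.05,0,0])

```text
clock: 43.12
tool_pos: [507.2, -279.7, 92.1]
orientation: [-90.0, -0.0, 88.7]
contact_force: [-0.4, -0.0, 1.0]
grip_width: 85.0
```

move_arm(series=[0,0.02,0,0,0,0.04,0,0,0,0.05,0,0,0,0.05,0,0,0,0.05,0,0])

```text
clock: 43.53
tool_pos: [506.3, -282.2, 41.6]
orientation: [-89.9, 0.0, 88.6]
contact_force: [0.7, 0.2, -0.1]
grip_width: 85.4
```

move_arm(series=[0,0,0,0,0,0,0,0,0,0,0,0,0,0,0,0], grip=0.6)

```text
clock: 43.87
tool_pos: [507.8, -282.4, 43.8]
orientation: [-90.2, 0.1, 88.6]
contact_force: [1.8, 0.1, 3.5]
grip_width: 59.6
```

move_arm(series=[0,0,0,0,0,0,0,0,0,0,0,0,0,0,0,0], grip=0)

```text
clock: 44.2
tool_pos: [506.6, -281.8, 41.8]
orientation: [-90.0, -0.0, 88.6]
contact_force: [-0.5, 0.4, 0.1]
grip_width: 85.3
```

move_arm(series=[0,-0.03,0,0,0,-0.07,0,0,0,-0.09,0,0,0,-0.09,0,0,0,-0.09,0,0])

```text
clock: 44.62
tool_pos: [507.6, -282.0, 133.7]
orientation: [-90.2, 0.0, 88.6]
contact_force: [0.1, -0.3, -1.8]
grip_width: 85.7
```

```bash
python3 -c "
from h import *
go(503,-440,130,88.6)"
```

```text
t44.62 tcp [ 507.6 -282.   133.7] yaw [-9.017e+01  3.000e-02  8.857e+01] F [ 0.1 -0.3 -1.8] w 85.7 j [ -9.  -1.  -5.   0. -86.   8.]
shift m: x -0.1581 y 0.0037 z 0.0007 turn -0.03
```

move_arm(series=[-0.158,0,0,0,-0.158,0,0,0,-0.158,0,0,0,-0.158,0,0,0,-0.158,0,0,0], grip=1)

```text
clock: 45.03
tool_pos: [500.5, -444.1, 128.3]
orientation: [-89.7, -0.1, 88.3]
contact_force: [0.1, 0.9, -0.9]
grip_width: 25.2
```

move_arm(series=[0,0.01,0,0,0,0.03,0,0,0,0.03,0,0])

```text
clock: 45.28
tool_pos: [501.2, -437.4, 95.9]
orientation: [-89.6, -0.3, 88.6]
contact_force: [0.3, 0.4, -2.4]
grip_width: -0.0
```

```bash
python3 look.py scene s39; python3 -c "
from h import *
im=np.load('scene_img.npy'); cv2.imwrite('pics/s39z.png',cv2.resize(im[200:350,140:300,::-1],None,fx=5,fy=4,interpolation=cv2.INTER_CUBIC))
st()"
```

```text
t45.28 tcp [ 501.2 -437.4   95.9] yaw [-89.65  -0.31  88.58] F [ 0.3  0.4 -2.4] w -0.0 j [-24.  13.   7.  -0. -84.  23.]
shift m: x 0.4277 y -0.0341 z 0.0458 turn -88.92
t45.33 tcp [ 501.5 -437.8   98.1] yaw [-89.7   -0.21  88.61] F [-0.5  0.6 -0.1] w -0.1 j [-24.  13.   7.  -0. -84.  23.]
```

View pics/s39z.png

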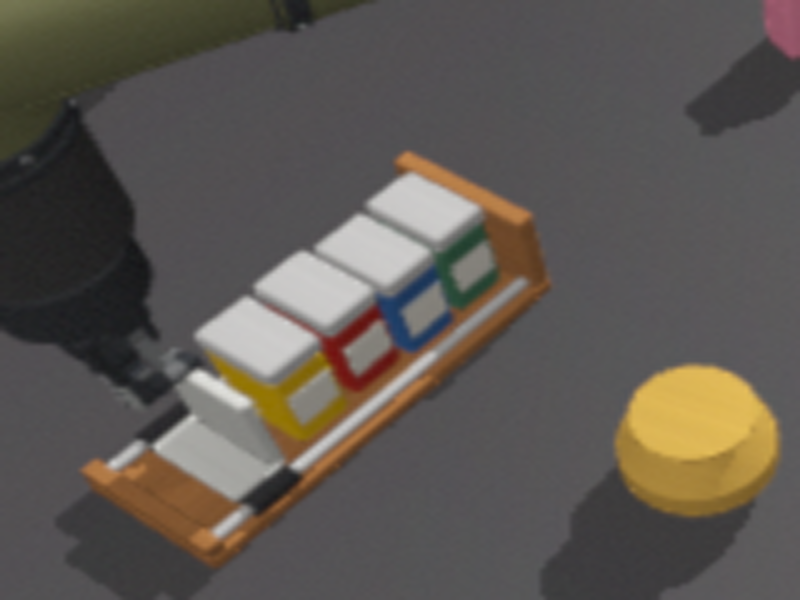

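move_arm(series=[0,0.03,0,0,0,0.06,0,0,0,0.075,0,0,0,0.075,0,0,0,0.075,0,0])

```text
clock: 45.75
tool_pos: [502.8, -439.3, 27.4]
orientation: [-89.9, 0.0, 88.6]
contact_force: [0.6, -0.1, 0.8]
grip_width: 0.0
```

move_arm(series=[0.008,0,0,0,0.016,0,0,0,0.022,0,0,0,0.027,0,0,0,0.03,0,0,0])

```text
clock: 46.17
tool_pos: [504.3, -409.6, 28.7]
orientation: [-90.1, 0.1, 88.6]
contact_force: [-0.3, -3.6, 1.5]
grip_width: 0.0
```

```bash
python3 look.py scene s40; python3 look.py wrist w40; python3 -c "
from h import *
im=np.load('scene_img.npy'); cv2.imwrite('pics/s40z.png',cv2.resize(im[200:350,140:300,::-1],None,fx=5,fy=4,interpolation=cv2.INTER_CUBIC))
P=np.load('wrist.npy');q=P.reshape(-1,3);q=q[np.isfinite(q[:,0])]
st()"
```

```text
t46.17 tcp [ 504.3 -409.6   28.7] yaw [-90.12   0.1   88.6 ] F [-0.3 -3.6  1.5] w 0.0 j [-21.  12.  -2.   0. -76.  20.]
shift m: x 0.4000 y -0.1013 z 0.0481 turn -88.90
t46.22 tcp [ 504.2 -409.3   28.4] yaw [-9.009e+01  7.000e-02  8.861e+01] F [0.9 0.4 1.5] w -0.1 j [-21.  12.  -2.   0. -76.  20.]
shift m: x 0.3997 y -0.1016 z 0.0479 turn -88.89
t46.27 tcp [ 504.2 -409.4   28.2] yaw [-9.009e+01  3.000e-02  8.861e+01] F [1.3 1.7 4.1] w -0.2 j [-21.  12.  -2.   0. -76.  20.]
```

View pics/s40z.png

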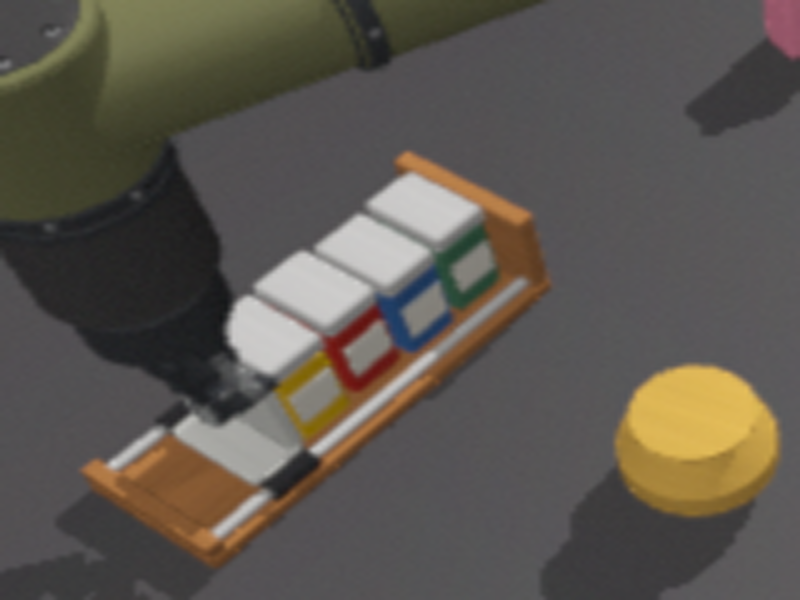

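move_arm(series=[0.002,0,0,0,0.004,0,0,0,0.006,0,0,0,0.008,0,0,0])

```text
clock: 46.6
tool_pos: [504.3, -402.8, 28.1]
orientation: [-90.1, 0.1, 88.5]
contact_force: [1.0, -5.9, 4.2]
grip_width: -0.2
```

move_arm(series=[0.001,0,0,0,0.002,0,0,0,0.003,0,0,0,0.004,0,0,0,0.005,0,0,0])

```text
clock: 47.02
tool_pos: [504.5, -398.1, 28.1]
orientation: [-90.1, 0.1, 88.5]
contact_force: [1.9, -7.0, 4.7]
grip_width: 0.1
```

move_arm(series=[0.001,0,0,0,0.002,0,0,0,0.003,0,0,0,0.004,0,0,0,0.004,0,0,0])

```text
clock: 47.43
tool_pos: [504.5, -395.0, 28.1]
orientation: [-90.1, 0.2, 88.5]
contact_force: [2.6, -9.3, 2.0]
grip_width: 0.2
```

```bash
python3 look.py scene s41; python3 -c "
from h import *
im=np.load('scene_img.npy'); cv2.imwrite('pics/s41z.png',cv2.resize(im[200:350,140:300,::-1],None,fx=5,fy=4,interpolation=cv2.INTER_CUBIC))"
```

```text
t47.43 tcp [ 504.5 -395.    28.1] yaw [-90.12   0.22  88.51] F [ 2.6 -9.3  2. ] w 0.2 j [-20.  11.  -4.   0. -75.  19.]
shift m: x 0.3853 y -0.1019 z 0.0485 turn -88.99
```

View pics/s41z.png

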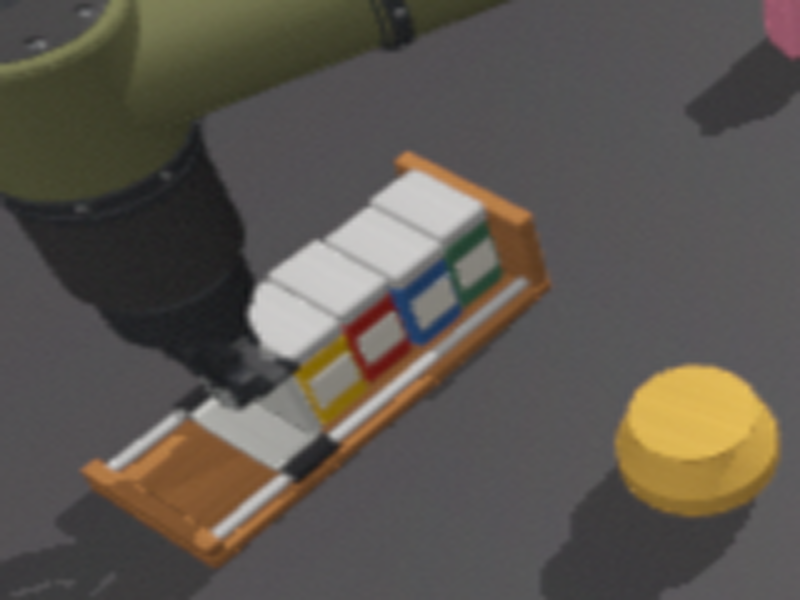

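Nearly snug; keep pushing gently until the force stalls.

move_arm(series=[0.001,0,0,0,0.002,0,0,0,0.003,0,0,0,0.003,0,0,0])

```text
clock: 47.82
tool_pos: [504.6, -395.2, 28.3]
orientation: [-90.2, 0.5, 88.4]
contact_force: [5.4, -24.5, -3.1]
grip_width: -0.0
```

move_arm(series=[0.001,0,0,0,0.002,0,0,0,0.002,0,0,0,0.002,0,0,0])

```text
clock: 48.15
tool_pos: [504.6, -395.3, 28.3]
orientation: [-90.2, 0.6, 88.4]
contact_force: [7.1, -34.5, -6.8]
grip_width: 0.1
```

move_arm(series=[-0.003,0,0,0,-0.006,0,0,0,-0.012,0,0,0,-0.025,0,0,0,-0.035,0,0,0])

```text
clock: 48.57
tool_pos: [502.7, -423.0, 25.9]
orientation: [-89.9, -0.1, 88.6]
contact_force: [0.6, 0.2, -0.1]
grip_width: 0.0
```

move_arm(series=[0,-0.03,0,0,0,-0.07,0,0,0,-0.11,0,0,0,-0.12,0,0,0,-0.12,0,0])

```text
clock: 48.98
tool_pos: [504.6, -424.5, 151.9]
orientation: [-90.3, 0.2, 88.5]
contact_force: [0.3, 0.9, -0.7]
grip_width: -0.2
```

move_arm(series=[0.04,0,0,0,0.08,0,0,0,0.12,0,0,0,0.12,0,0,0,0.12,0,0,0])

```text
clock: 49.4
tool_pos: [506.3, -301.2, 146.1]
orientation: [-89.9, -0.0, 88.7]
contact_force: [0.2, -0.5, 0.3]
grip_width: -0.2
```

```bash
python3 look.py wrist w42; python3 look.py scene s42; python3 - <<'E'
from h import *
im=np.load('scene_img.npy'); cv2.imwrite('pics/s42z.png',cv2.resize(im[200:350,140:300,::-1],None,fx=5,fy=4,interpolation=cv2.INTER_CUBIC))
P=np.load('wrist.npy').reshape(-1,3);P=P[np.isfinite(P[:,0])]
def sel(x0,x1,y0,y1,z0,z1): return P[(P[:,0]>x0)&(P[:,0]<x1)&(P[:,1]>y0)&(P[:,1]<y1)&(P[:,2]>z0)&(P[:,2]<z1)]
for s in (sel(430,580,-225,-190,98,109),sel(430,580,-400,-365,100,110),sel(430,580,-400,-210,112,118)):
    if len(s)>10:
        s=s[:,:2].astype(np.float32);print(len(s),cv2.minAreaRect(s),s.min(0),s.max(0))
for y in range(-370,-215,10):
    s=sel(430,580,y,y+10,112.5,118)
    if len(s): print(y,round(s[:,0].min(),1),round(s[:,0].max(),1),round(np.median(s[:,2]),1))
E
```

```text
t49.40 tcp [ 506.3 -301.2  146.1] yaw [-8.993e+01 -5.000e-02  8.874e+01] F [ 0.2 -0.5  0.3] w -0.2 j [-11.   1.  -2.  -0. -88.  10.]
shift m: x 0.2916 y 0.0161 z 0.0467 turn -88.76
t49.45 tcp [ 506.2 -302.3  146.1] yaw [-8.992e+01 -3.000e-02  8.865e+01] F [-0.5  0.3 -0. ] w -0.3 j [-11.   1.  -2.  -0. -88.  10.]
shift m: x 0.2927 y 0.0161 z 0.0471 turn -88.85
85 ((509.4453430175781, -211.5872802734375), (2.4013593196868896, 99.58103942871094), 88.14495086669922) [ 459.6632  -214.16557] [ 559.2061  -209.55577]
1797 ((504.43603515625, -377.8203125), (65.37373352050781, 15.07182502746582), 1.7688883543014526) [ 471.65585 -384.43585] [ 537.127  -369.3314]
14042 ((506.562255859375, -300.10589599609375), (143.13925170898438, 62.987159729003906), 87.6897201538086) [ 474.71744 -372.0405 ] [ 539.24713 -227.34137]
-370 476.4 535.0 114.7
-360 476.3 535.3 114.8
-350 476.7 535.5 114.8
-340 476.9 535.7 114.5
-330 474.7 533.5 114.7
-320 474.8 533.4 114.8
-310 475.1 534.1 114.8
-300 475.5 537.3 114.5
-290 479.9 538.6 114.7
-280 479.9 538.7 114.8
-270 480.4 539.1 114.7
-260 480.2 538.8 114.3
-250 477.9 536.3 114.3
-240 478.4 536.8 114.2
-230 478.3 479.2 113.3
```

View pics/w42.png

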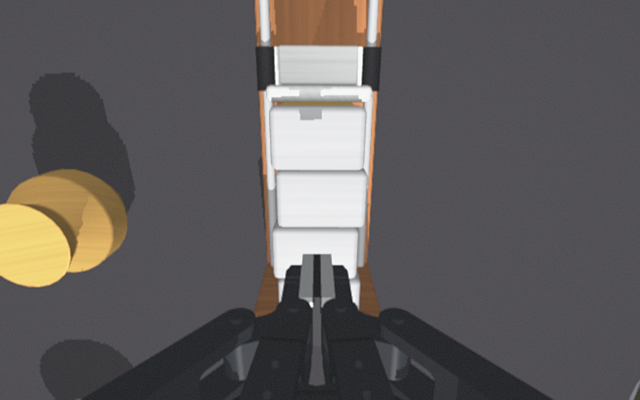

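View pics/s42z.png

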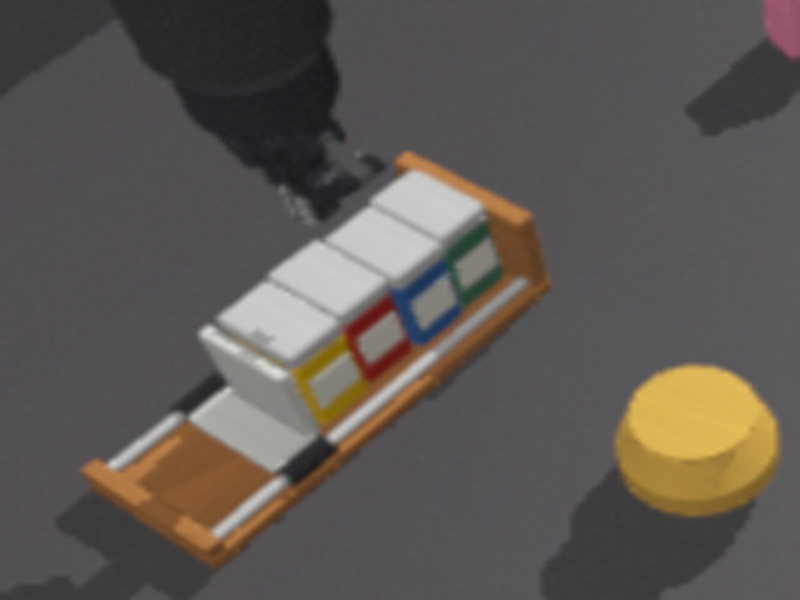

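move_arm(series=[0.3,-0.05,0.08,0,0.3,-0.05,0.08,0,0.3,-0.05,0.08,0,0.3,-0.05,0.08,0,0.3,-0.05,0.08,0])

```text
clock: 49.92
tool_pos: [457.5, -102.6, 179.8]
orientation: [-89.9, 0.0, 88.4]
contact_force: [0.3, 0.7, -0.1]
grip_width: 0.2
```

```bash
python3 look.py top t43; python3 look.py scene s43; python3 - <<'E' 
from h import *
P0=np.load('top.npy').reshape(-1,3)
im=np.load('top_img.npy'); cv2.imwrite('pics/t43z.png',cv2.resize(im[130:310,180:530,::-1],None,fx=2.25,fy=2.25,interpolation=cv2.INTER_CUBIC))
for n in('top','scene'):
    P=np.load(n+'.npy').reshape(-1,3);P=P[np.isfinite(P[:,0])]
    def sel(x0,x1,y0,y1,z0,z1): return P[(P[:,0]>x0)&(P[:,0]<x1)&(P[:,1]>y0)&(P[:,1]<y1)&(P[:,2]>z0)&(P[:,2]<z1)]
    for nm,s in(('turner',sel(440,460,240,268,45,75)),('scoop',sel(440,460,390,418,45,75)),('stop',sel(430,580,-400,-374,102,110))):
        if len(s): print(n,nm,np.round(s.mean(0),1),np.round(np.percentile(s[:,2],[50,98]),1))
    for y in range(-370,-215,10):
        s=sel(430,580,y,y+10,110,122)
        if len(s)>5: print(y,round(s[:,0].min(),1),round(s[:,0].max(),1))
    for t in('tumbler','bowl','pickle_jar','water_pot','canister'):
        r=nets.trace(n,t)[:1]
        for a in r: print(t,a['score'],np.round(a['position']))
E
```

```text
t49.92 tcp [ 457.5 -102.6  179.8] yaw [-8.993e+01  1.000e-02  8.840e+01] F [ 0.3  0.7 -0.1] w 0.2 j [ 12. -18. -15.  -0. -93. -14.]
shift m: x 0.0942 y 0.0498 z -0.0059 turn -89.10
t49.97 tcp [457.8 -97.1 181.9] yaw [-90.13  -0.12  88.71] F [2.3 0.4 2.1] w 0.0 j [ 13. -18. -15.  -0. -93. -14.]
shift m: x 0.0886 y 0.0519 z -0.0062 turn -88.79
top turner [449.9 252.5  54.7] [55.1 60.7]
top scoop [449.8 402.   54.9] [55.1 62.1]
top stop [ 501.7 -380.   106.5] [106.3 109.8]
-370 474.3 530.5
-360 474.6 531.0
-350 475.0 531.4
-340 475.3 531.2
-330 472.7 529.1
-320 473.1 529.3
-310 473.3 529.7
-300 473.5 535.1
-290 479.0 535.6
-280 513.8 535.9
tumbler 0.58 [316. 195.]
pickle_jar 0.79 [236. 176.]
water_pot 0.92 [437. 172.]
canister 0.68 [143. 278.]
scene turner [450.  249.2  53.8] [54.8 58.4]
scene scoop [450.1 400.1  52.6] [52.9 59.2]
scene stop [ 504.3 -380.3  106.3] [106.4 109.1]
-370 473.8 534.1
-360 474.6 534.9
-350 475.1 534.7
-340 473.1 535.6
-330 473.4 531.9
-320 473.3 532.5
-310 472.9 532.4
-300 473.6 536.1
-290 477.6 536.3
-280 478.9 536.8
-270 478.8 538.5
-260 478.2 534.7
-250 478.2 534.1
-240 476.0 535.4
-230 477.0 535.9
-220 476.4 533.0
tumbler 0.9 [328. 218.]
bowl 0.77 [345. 249.]
pickle_jar 0.93 [372. 186.]
water_pot 0.63 [277. 307.]
canister 0.85 [345. 124.]
```

View pics/t43z.png

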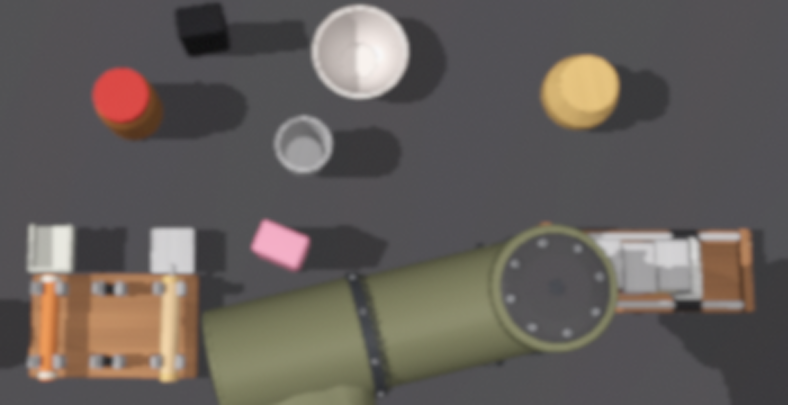

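View pics/s43.png

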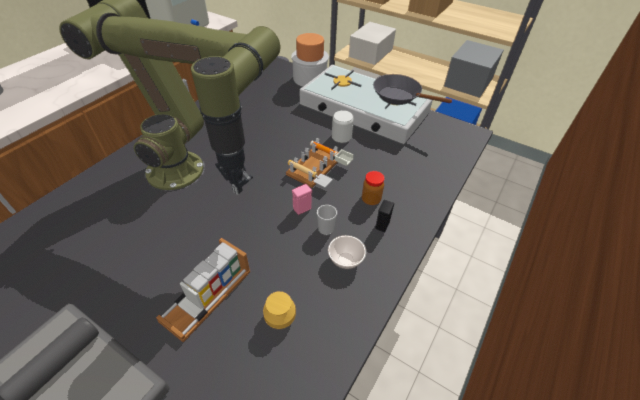

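move_arm(series=[0,0,0,0,0,0,0,0,0,0,0,0])

```text
clock: 50.77
tool_pos: [458.3, -103.0, 180.1]
orientation: [-90.0, 0.0, 88.6]
contact_force: [-0.8, -0.6, -0.4]
grip_width: 0.0
```

```bash
python3 -c "
from h import *
st(); print(workorder.close_job())"
```

```text
t50.77 tcp [ 458.3 -103.   180.1] yaw [-8.999e+01  1.000e-02  8.855e+01] F [-0.8 -0.6 -0.4] w 0.0 j [ 12. -18. -15.   0. -93. -14.]
the job is handed in; nothing more can be done
None
```

The job is done and handed in at 50.8 s.

**Tools:** The turner is in clip place 0 and the scoop in clip place 2; there was no skimmer on the counter. I pressed both down until they stalled, at about 17 to 21 N. Afterwards both handle tops read a level 57 mm along their length, against 56 mm for fully seated. The turner sits about 4 mm off centre along its handle.

**Tins:** I drew the stop back from about 81 mm to about 188 mm. The green, blue, red and yellow tins then went in upright from the wall outwards. I pushed the stop until it stalled at about 35 N. The gap between wall and stop then measured about 160 mm, exactly four tins, and no gaps show in the last pictures.

**Checks that disagreed:**
- The fingertips are really about 41 mm behind the reported tool point. My first grasp closed on air above the turner, so I corrected for this by camera from then on.
- The tins are up to about 2 mm off the rack's centre line, with a step of about 5 mm between red and blue. I tried to recentre those two before the final push, and it changed nothing measurable.

The bystanders and the pink and black look-alikes show no movement in the last pictures, and the robot was touching nothing when I handed in.

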